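# Build up a glass-dome flower display on the turntable

### The arm

A 6-joint arm with a two-finger parallel gripper is mounted at the origin on the work surface. World frame = base frame: x ahead of the robot, y to its left, z up, the work surface at z = 0. Lengths are in mm, angles in rad, forces in N, time in s.
With the tool pointing down it reaches from about 300 to 775 mm from the base axis. Payload 14.6 kg.
Tool frame: the origin (TCP) lies midway between the tips of the shut fingers; the grasp point (between the pads) lies 19 mm behind it (pinch_z is the distance from the TCP to the grasp point, in mm); z points along the fingers, y is the direction in which the jaws open and shut (so a half turn about z gives the same grasp; the last joint's range is limited). The gripper opens to 94 mm and grips with 3 to 60 N. Pads are 16 mm wide; open, the fingers measure 119 mm over their backs; the gripper's body (75 mm by 177 mm) begins 78 mm behind the grasp point.
Start: joints at [1.214, 0.3, 1.521, -0, 1.321, -0.067], TCP at [157.166, 527.056, 181.346] pointing down, gripper open.
Joint ranges: [-3.03, 3.03], [-0.79, 2.21], [0.23, 2.52], [-1.04, 4.18], [0, 3.07], [-2.55, 2.55]. Speed limits (rad/s): [2.22, 2.22, 2.57, 3.14, 3.14, 3.14].

### API

Orientations are given as [roll, pitch, yaw] about the fixed x, y, z axes, in that order (R = Rz(yaw) Ry(pitch) Rx(roll)).
In Python, from cell import read_state, camera, sign_off, pinch_z gives the robot as it stands. The module is installed in compiled form; this text tells all that it offers.
- The arm moves only by the tool servo_tool, never from a script. Its argument "series" is a list of rows, each a list of 6 numbers: the shift along the tool's x, y, z in cm, then the turn, a rotation vector about the tool's x, y, z in rad. In form: [[tx, ty, tz, rx, ry, rz], ...]. A call has exactly 10 rows; each row is the pose to reach, as a shift and turn from the pose commanded when the call began, along the tool's axes at that moment; what a row does not reach only later rows make up. A row lasts 1/12 s, in which the tool goes at most 41.7 mm and 7.16 degrees, less where a joint would pass 70% of its speed; a pose out of reach is approached as far as the arm can. A call with a gripper value outside its range is refused whole. "gripper" is the finger opening in cm, from 0 to 9.4, set as the call begins (left out, the last holds). The fingers move at their own pace and stop on an object; "grip_force" is the grip in N (left out, the last holds). Time passes only in rows, so rows that repeat a pose let the fingers close, or fill a call up. It gives the time, the measured TCP pose, the force and the opening at its end, in the units of the state.
- read_state(): the state, without advancing time (a new reading comes with each control period).
- camera(name): name is "side" or "top"; returns a dict with "pixels" (480x640x3 uint8, red, green, blue), "fx", "fy", "cx", "cy" (pixels), "pose" (4x4, takes a point from camera to world coordinates). Camera axes: x right, y down, z forward; pixel columns grow to the right and rows downward; lengths in mm; the calibration is good to about 2 mm. A picture is of the moment at which its call begins. There is no depth.
- sign_off(): hands the job in, once; it reports no verdict.
The state is a dict: "clock": time; "joints": joint angles; "qd": joint speeds; "effort": joint torques, N m; "eef_pos": TCP position; "eef_rot": TCP orientation; "wrist_force": force on the tool from outside, world axes, zero at the start; "moment": the same for the moment, N m; "finger_gap": finger opening in mm.
Only numpy, scipy, OpenCV 4.12 (cv2) and the standard library are available. Lean on these libraries where they do the work, as an engineer would, in place of code of your own. Each camera call takes 0.05 s, during which the arm holds its last target.

### The job

Build up the dome display on the metal turntable, centred and from the bottom up: first the dark wooden base, then the small thick wood slice on the base's raised round middle, then the brown cedar rose upright on the slice. Last, lower the glass dome over them without bumping the rose, so that its rim rests gently and flat on the base all round the raised middle. Leave the wide thin wood slice, the red flower head and the twine reel where they are.

Things in the scene. Friction and masses are not known exactly. Their poses are not given: they have to be found in the camera images.
- wheel_top (a point): Turntable of bare metal, fixed and locked (it does not turn or slide): flat round steel head 140 mm across and 11 mm thick on a short stem and a dark foot, 55 mm high in all. The point is the centre of its flat top face; z up.
- plinth_mid (a point): Dark wooden base, loose, 160 g, raised side up: round flange 118 mm wide, 12 mm thick (edges bevelled), with a solid round middle 58 mm wide that rises 14 mm above the flange; 26 mm high in all. Pick it from above by the raised middle, fingertips just above the flange. Point: its centre, 13 mm above its underside, 13 mm below the top, 1 mm above the flange top; z up.
- riser_mid (a point): Small thick wood slice with dark bark and pale end grain, loose, 35 g, lying flat: round, 56 mm across, 18 mm thick. The point is its centre, 9 mm above its underside; z up.
- rose_mid (a point): Brown cedar rose (the woody, rose-shaped tip of a cedar cone, stiff), loose, 22 g, upright: 49 mm across at its widest, from 10 to 23 mm above its flat underside (38 mm across), narrowing to a tip 34 mm up. The point is its centre, 17 mm above its underside; z up.
- dome_mid (a point): Clear glass dome with dark wooden knob, loose, 240 g, standing on its open rim: 88 mm outside, 82 mm inside, sides upright for 63 mm, then rounding in; glass 105 mm high (inside 101). Knob on top: neck 20 mm wide, then 26 mm wide from 114 to 129 mm above the rim, top 133 mm. Lift it by the knob, fingertips at least 108 mm above the rim. Point: on the axis, 66.5 mm above the rim; z up.
- wide_slice_mid (a point): Wide thin wood slice, 96 mm across and 12 mm thick, loose, not part of this job (too wide for the dome). The point is its centre, 6 mm above its underside.
- dahlia_mid (a point): Deep red dried flower head on the table, about 60 mm across and 34 mm high, loose, not part of this job. The point is its centre, 16 mm above its underside.
- twine_mid (a point): Wooden reel of twine standing upright, 48 mm across and 40 mm high, loose, not part of this job. The point is its centre, 20 mm above its underside.
Mind the look-alikes: they are no part of the job. There is more than one size of the part that bears wheel_top; the job needs the smallest.

How it is judged (in metres and radians):
On the way, in this order (a step that is already met when the one before it is completed fails the run):
1. the wooden base rests on the turntable's head, centred, level and released (horizontal distance between plinth_mid and wheel_top below 0.015 m and z of plinth_mid in the frame of wheel_top between 0.009 and 0.017 m and angle between plinth_mid's own z axis and vertical below 0.1 rad and linear speed of plinth below 0.03 m/s and contact force between the fingers and plinth below 0.2 N), for 0.2 s.
2. the small thick slice lies on the base's raised middle, centred, flat and released (horizontal distance between plinth_mid and wheel_top below 0.015 m and z of plinth_mid in the frame of wheel_top between 0.009 and 0.017 m and angle between plinth_mid's own z axis and vertical below 0.1 rad and horizontal distance between riser_mid and plinth_mid below 0.012 m and z of riser_mid in the frame of plinth_mid between 0.018 and 0.026 m and angle between the z axis of riser_mid and the z axis of plinth_mid, either way round below 0.1 rad and linear speed of riser below 0.03 m/s and contact force between the fingers and riser below 0.2 N), for 0.2 s.
3. the cedar rose stands on the slice, centred, upright and released (horizontal distance between plinth_mid and wheel_top below 0.015 m and z of plinth_mid in the frame of wheel_top between 0.009 and 0.017 m and angle between each of plinth_mid, rose_mid's own z axis and vertical below 0.1 rad and horizontal distance between riser_mid and plinth_mid below 0.012 m and z of riser_mid in the frame of plinth_mid between 0.018 and 0.026 m and angle between the z axis of riser_mid and the z axis of plinth_mid, either way round below 0.1 rad and horizontal distance between rose_mid and riser_mid below 0.012 m and z of rose_mid in the frame of riser_mid between 0.022 and 0.03 m and linear speed of rose below 0.03 m/s and contact force between the fingers and rose below 0.2 N), for 0.2 s.
4. the glass dome stands over them with its rim on the base's flange, released (horizontal distance between plinth_mid and wheel_top below 0.015 m and z of plinth_mid in the frame of wheel_top between 0.009 and 0.017 m and angle between each of plinth_mid, rose_mid, dome_mid's own z axis and vertical below 0.1 rad and horizontal distance between riser_mid and plinth_mid below 0.012 m and z of riser_mid in the frame of plinth_mid between 0.018 and 0.026 m and angle between the z axis of riser_mid and the z axis of plinth_mid, either way round below 0.1 rad and horizontal distance between rose_mid and riser_mid below 0.012 m and z of rose_mid in the frame of riser_mid between 0.022 and 0.03 m and horizontal distance between dome_mid and plinth_mid below 0.014 m and z of dome_mid in the frame of plinth_mid between 0.0615 and 0.0695 m and linear speed of dome below 0.03 m/s and contact force between the fingers and dome below 0.2 N), for 0.2 s.
At the end, for the whole second after the job is handed in: On the turntable, level and upright: base within 15 mm of the head's centre, small slice within 12 mm of the base's centre, cedar rose within 12 mm of the slice's, dome within 14 mm of the base's with its rim on the flange (4 mm). All released and at rest (all of step 4 and linear speed of each of plinth, riser, rose below 0.03 m/s and contact force between the fingers and plinth below 0.2 N and contact force between the fingers and riser below 0.2 N and contact force between the fingers and rose below 0.2 N); the robot touches nothing.
It fails at once if the glass dome bumps the cedar rose (over 4 N) (contact force between dome and rose above 4 N).
It fails at once if the glass dome is pressed or banged onto the base (over 60 N) (contact force between dome and plinth above 60 N).
It fails at once if the glass dome is let go over the base while its rim is still more than 15 mm above the flange (horizontal distance between dome_mid and wheel_top below 0.06 m and z of dome_mid in the frame of plinth_mid above 0.0805 m and contact force between the fingers and dome below 0.05 N).
It fails at once if the wide slice, the red flower head or the twine reel is moved by more than 30 mm (distance of any of wide_slice_mid, dahlia_mid, twine_mid from where it was at the start of the episode above 0.03 m).
It also fails if it takes over 118 s, if anything falls off the work surface, if the arm or the gripper's body presses on something with over 40 N, if the wrist force passes 120 N, or if a joint passes its speed limit or range.

## Working session

There is one attempt and no reset: what is moved stays moved. The work goes in short steps, Python scripts to look and compute and a tool call to move; the robot and the scene stay as the last step left them, time stands still between calls to the robot, and variables do not carry over. Pictures are saved under pics/ and viewed, and the job is handed in when it is done.

Besides the shell and the picture viewer there is one more tool, called after ">>>" as a command line: name --pt "numbers of a row" for each row, then --argument value for the rest. servo_tool: Moves the arm, as the interface text tells. Its arguments: {"type":"object","properties":{"series":{"type":"array"},"gripper":{"type":"number"},"grip_force":{"type":"number"}},"required":["series"]}

```bash
mkdir -p pics; ls; cat > h.py <<'E'
import numpy as np, cv2
from cell import read_state, camera, sign_off, pinch_z
def snap(n,f):
    c=camera(n); cv2.imwrite('pics/'+f,cv2.cvtColor(c['pixels'],cv2.COLOR_RGB2BGR)); np.savez('pics/'+f+'.npz',**c); return c
def ray(c,u,v):
    P=np.array(c['pose']); d=P[:3,:3]@np.array([(u-c['cx'])/c['fx'],(v-c['cy'])/c['fy'],1.]); return P[:3,3],d
def onz(c,u,v,z):
    o,d=ray(c,u,v); return o+d*(z-o[2])/d[2]
def proj(c,p):
    P=np.array(c['pose']); q=P[:3,:3].T@(np.array(p,float)-P[:3,3]); return np.array([c['fx']*q[0]/q[2]+c['cx'],c['fy']*q[1]/q[2]+c['cy']])
E
python3 - <<'E'
from h import *
for n in('side','top'):
    c=snap(n,n+'0.png'); print(n,c['fx'],c['cx'],c['cy'],np.round(c['pose'],3).tolist())
print(read_state(),pinch_z)
E
```

```text
pics
side 504.21488704648357 318.5497978815585 244.71754058654972 [[0.934, -0.193, 0.302, 147.337], [-0.358, -0.493, 0.793, -966.888], [-0.004, -0.848, -0.529, 674.572], [0.0, 0.0, 0.0, 1.0]]
top 449.6932707127378 318.6586656266929 238.5587998896032 [[0.012, -0.996, 0.083, 390.073], [-1.0, -0.014, -0.018, -53.129], [0.019, -0.083, -0.996, 1084.663], [0.0, 0.0, 0.0, 1.0]]
{'clock': 0.1, 'joints': array([ 1.21440671e+00,  3.00402618e-01,  1.52148220e+00, -1.52456273e-06,
        1.32068786e+00, -6.65952543e-02]), 'qd': array([-0.00028812,  0.00017424, -0.00109121, -0.00103179, -0.00031492,
       -0.00065857]), 'effort': array([ 1.10098656e-03, -5.32646656e+01, -3.53281903e+01,  7.08679436e-02,
        2.36534845e-02, -1.96967187e-05]), 'eef_pos': array([157.08187453, 526.84007861, 180.8657312 ]), 'eef_rot': array([-3.14061470e+00, -6.37432941e-05,  2.85179863e+00]), 'wrist_force': array([0.71905423, 1.07835675, 0.47027473]), 'moment': array([ 0.0403049 ,  0.00205524, -0.05934799]), 'finger_gap': 93.79690232180084} 18.8
```

View pics/top0.png

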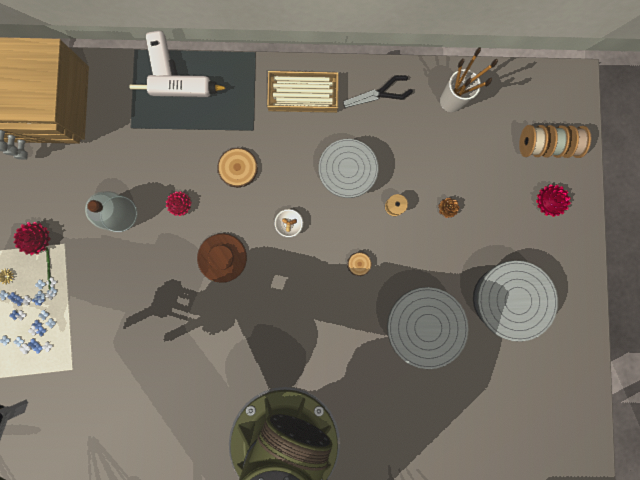

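View pics/side0.png

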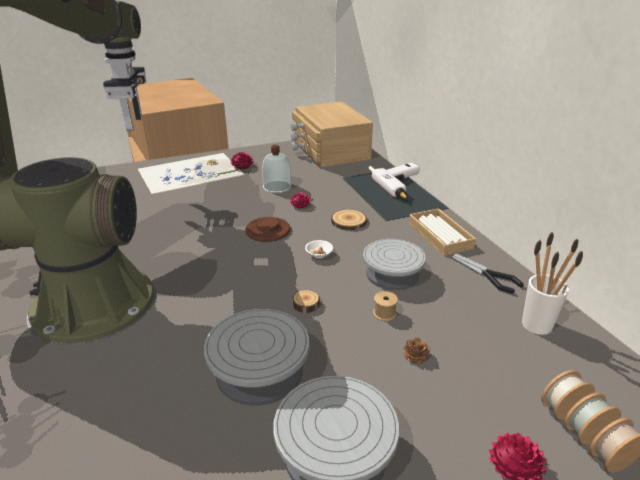

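```bash
python3 - <<'E'
from h import *
t=cv2.imread('pics/top0.png'); s=cv2.imread('pics/side0.png')
def cr(im,u,v,r=50): return cv2.resize(im[v-r:v+r,u-r:u+r],(260,260),interpolation=cv2.INTER_CUBIC)
a=np.hstack([cr(t,348,167),cr(t,222,257),cr(t,359,263)]);b=np.hstack([cr(t,448,206),cr(t,110,212),cr(s,277,170)])
cv2.imwrite('pics/crop0.png',np.vstack([a,b]))
T=dict(np.load('pics/top0.png.npz'))
hsv=cv2.cvtColor(t,cv2.COLOR_BGR2HSV)
for n,(u,v) in dict(wheel=(348,167),w2=(428,328),w3=(517,300),base=(210,245),riser=(359,263),rose=(448,206),wide=(237,167),twine=(397,200),dome=(110,212),knob=(95,207),bg=(300,190),bgshadow=(320,260),stem=(375,190)).items(): print(n,hsv[v,u],T and np.round(onz(T,u,v,20)))
E
```

```text
wheel [ 44  17 167] [ 653. -141.   20.]
w2 [ 45  13 117] [ 271. -332.   20.]
w3 [ 40  14 165] [ 339. -544.   20.]
base [ 10 142  90] [460. 184.  20.]
riser [ 15 150 161] [ 422. -169.   20.]
rose [ 14 142  70] [ 561. -383.   20.]
wide [ 15 150 160] [648. 125.  20.]
twine [ 18 127 187] [ 574. -260.   20.]
dome [ 56  12 143] [535. 422.  20.]
knob [ 11 140  91] [546. 458.  20.]
bg [ 20  39 132] [595. -26.  20.]
bgshadow [19 38 93] [428. -76.  20.]
stem [ 18  37 124] [ 597. -207.   20.]
```

View pics/crop0.png

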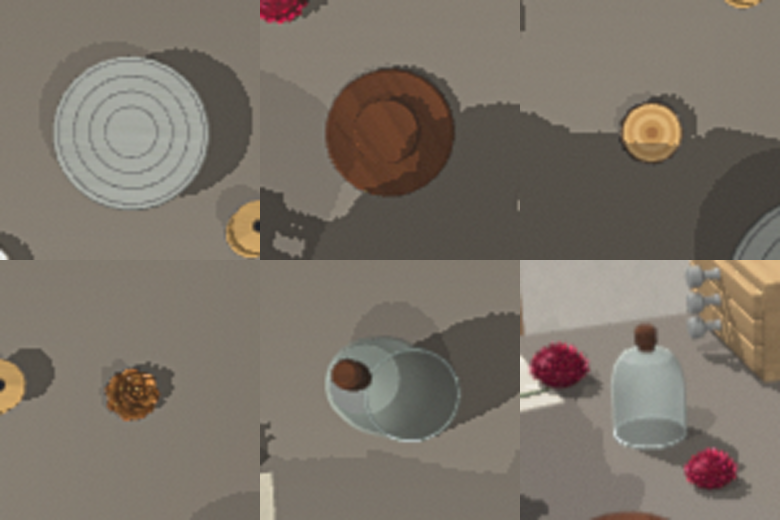

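```bash
cat >> h.py <<'E'
def circfit(xy):
    A=np.c_[2*xy,np.ones(len(xy))]; s=np.linalg.lstsq(A,(xy**2).sum(1),rcond=None)[0]; return s[:2],np.sqrt(s[2]+s[0]**2+s[1]**2)
def blob(c,lo,hi,u,v,r):
    hsv=cv2.cvtColor(c['pixels'],cv2.COLOR_RGB2HSV); m=cv2.inRange(hsv,lo,hi); k=np.zeros_like(m); cv2.circle(k,(u,v),r,255,-1); m&=k
    m=cv2.morphologyEx(m,cv2.MORPH_CLOSE,np.ones((3,3),np.uint8))
    cs,_=cv2.findContours(m,cv2.RETR_EXTERNAL,cv2.CHAIN_APPROX_NONE); return max(cs,key=cv2.contourArea)[:,0,:].astype(float)
def hullcirc(c,cn,z):
    h=cv2.convexHull(cn.astype(np.float32))[:,0,:]; p=np.array([onz(c,u,v,z)[:2] for u,v in h]); return circfit(p)
def rep(name,c,lo,hi,u,v,r,z):
    cn=blob(c,lo,hi,u,v,r); ce,R=hullcirc(c,cn,z); x,y,w,h=cv2.boundingRect(cn.astype(np.float32)); print(name,'centre',np.round(ce,1),'diam',round(2*R,1),'bbox',x,y,w,h); return ce
E
python3 - <<'E'
from h import *
T=dict(np.load('pics/top0.png.npz')); S=dict(np.load('pics/side0.png.npz'))
m=((22,5,140),(70,30,255))
rep('wheelT',T,*m,348,167,40,55); rep('wheelS',S,(20,3,100),(80,32,255),394,258,36,55)
for n,u,v in(('w2',428,328),('w3',517,300)): rep(n,T,(22,3,90),(70,30,255),u,v,48,55)
br=((3,75,20),(25,255,255))
rep('baseT',T,*br,222,257,36,12); rep('baseS',S,*br,268,229,36,12)
rep('riserT',T,(3,75,20),(25,255,255),359,263,20,18); rep('riserS',S,*br,306,300,20,18)
rep('roseT',T,*br,448,206,20,16); rep('roseS',S,*br,416,350,22,16)
rep('wideT',T,*br,237,167,28,12)
rep('twineT',T,*br,397,204,18,40)
rep('knobT',T,*br,95,207,14,125); rep('knobS',S,*br,275,150,14,125)
# triangulate knob
a=blob(T,*br,95,207,14).mean(0); b=blob(S,*br,275,150,14).mean(0)
o1,d1=ray(T,*a);o2,d2=ray(S,*b)
k=np.linalg.lstsq(np.c_[d1,-d2],o2-o1,rcond=None)[0]; print(a,b,o1+k[0]*d1,o2+k[1]*d2)
print(onz(T,118.8,213.9,0))
E
```

```text
wheelT centre [ 642.5 -137.7] diam 137.8 bbox 319 139 59 58
wheelS centre [ 640.9 -143.6] diam 145.7 bbox 363 238 63 38
w2 centre [ 275.9 -322.4] diam 183.1 bbox 388 287 81 82
w3 centre [ 339.8 -530.1] diam 184.0 bbox 478 261 80 81
baseT centre [430.9 157.5] diam 116.3 bbox 197 233 50 50
baseS centre [428.1 150.5] diam 122.7 bbox 246 217 44 25
riserT centre [ 420.6 -169.6] diam 55.7 bbox 348 252 24 24
riserS centre [ 418.9 -178.8] diam 66.1 bbox 293 290 26 22
roseT centre [ 558.7 -385. ] diam 49.6 bbox 438 198 22 20
roseS centre [ 558.  -388.1] diam 58.6 bbox 403 338 26 26
wideT centre [650.3 126.5] diam 95.4 bbox 218 148 39 39
twineT centre [ 559.8 -253.2] diam 52.8 bbox 385 194 23 22
knobT centre [532.7 408.9] diam 26.8 bbox 88 200 14 12
knobS centre [534.1 400.8] diam 63.5 bbox 271 145 8 10
[ 94.31428571 206.05714286] [274.73076923 149.15384615] [533.18178899 410.42371409 121.88958048] [533.29083368 410.39390075 121.89143476]
[533.11889222 409.63069694   0.        ]
```

The wanted turntable is the smallest one, at top pixel (348,167). It measures 138 mm, and its look-alikes at (428,328) and (517,300) measure 183 mm. The other parts and what could be taken for them:
- **Base:** (222,257), 116 mm.
- **Small slice:** (359,263), 56 mm. The wide slice at (237,167), 95 mm, is the look-alike.
- **Rose:** (448,206), 50 mm brown. The red heads at (178,203), (553,200) and (32,238) are look-alikes.
- **Dome:** rim centred at (119,214), knob at (95,207). The knob triangulates to z=122, as expected.

The crop confirms these choices.

Next I turn the tool to yaw π/2 and go above the base.

>>> servo_tool --pt "-0.5 -0.4 0 0 0 0.06" --pt "-2 -1.5 0 0 0 0.18" --pt "-4 -3 0 0 0 0.3" --pt "-6.5 -5 0 0 0 0.42" --pt "-9 -7 0 0 0 0.54" --pt "-11.5 -9 0 0 0 0.66" --pt "-14 -10.5 0 0 0 0.78" --pt "-16 -12 0 0 0 0.9" --pt "-17.5 -13 0 0 0 1.02" --pt "-18.4 -13.8 0 0 0 1.14" --gripper 9.4

```text
clock: 0.93
eef_pos: [295.0, 340.8, 181.2]
eef_rot: [-3.141, 0.0, 1.704]
wrist_force: [0.1, 0.6, 0.2]
finger_gap: 94.2
```

```bash
cat >> h.py <<'E'
def go(x,y,z):
    s=read_state(); p=s['eef_pos']; y0=s['eef_rot'][2]; c,q=np.cos(y0),np.sin(y0); d=np.array([x,y,z])-p
    print('t',round(s['clock'],2),'pos',np.round(p,1),'rot',np.round(s['eef_rot'],3),'gap',round(s['finger_gap'],1),'F',np.round(s['wrist_force'],1))
    print('shift cm',np.round([(c*d[0]+q*d[1])/10,(q*d[0]-c*d[1])/10,-d[2]/10],2),'rz',round(y0-np.pi/2,3))
E
python3 -c "
from h import *
go(430.9,157.5,100)"
```

```text
t 0.93 pos [295.  340.8 181.2] rot [-3.141  0.     1.704] gap 94.2 F [0.1 0.6 0.2]
shift cm [-19.98  11.02   8.12] rz 0.134
```

>>> servo_tool --pt "-1 0.5 0.3 0 0 0.03" --pt "-3.2 1.7 1.2 0 0 0.06" --pt "-6 3.3 2.4 0 0 0.1" --pt "-9 5 3.7 0 0 0.13" --pt "-12 6.6 5 0 0 0.134" --pt "-15 8.2 6.2 0 0 0.134" --pt "-17.5 9.6 7.2 0 0 0.134" --pt "-19.2 10.6 7.8 0 0 0.134" --pt "-19.98 11.02 8.12 0 0 0.134" --pt "-19.98 11.02 8.12 0 0 0.134"

```text
clock: 1.77
eef_pos: [431.4, 158.9, 99.3]
eef_rot: [-3.14, 0.0, 1.578]
wrist_force: [0.8, 0.5, -0.5]
finger_gap: 93.9
```

```bash
python3 -c "
from h import *
go(430.9,157.5,14.5)"
```

```text
t 1.77 pos [431.4 158.9  99.3] rot [-3.14   0.     1.578] gap 93.9 F [ 0.8  0.5 -0.5]
shift cm [-0.14 -0.05  8.48] rz 0.007
```

>>> servo_tool --pt "-0.1 -0.05 0.5 0 0 0.007" --pt "-0.14 -0.05 1.7 0 0 0.007" --pt "-0.14 -0.05 3 0 0 0.007" --pt "-0.14 -0.05 4.3 0 0 0.007" --pt "-0.14 -0.05 5.6 0 0 0.007" --pt "-0.14 -0.05 6.8 0 0 0.007" --pt "-0.14 -0.05 7.6 0 0 0.007" --pt "-0.14 -0.05 8.2 0 0 0.007" --pt "-0.14 -0.05 8.48 0 0 0.007" --pt "-0.14 -0.05 8.48 0 0 0.007"

```text
clock: 2.6
eef_pos: [430.5, 158.8, 15.2]
eef_rot: [-3.141, 0.0, 1.571]
wrist_force: [0.3, 0.1, 0.6]
finger_gap: 94.1
```

```bash
python3 -c "
from h import *
go(430.9,157.5,14.5); snap('side','s1.png'); snap('top','t1.png')
a=cv2.imread('pics/s1.png')[140:300,170:380];b=cv2.imread('pics/t1.png')[190:330,150:340]
cv2.imwrite('pics/c1.png',np.hstack([cv2.resize(a,(400,300)),cv2.resize(b,(400,300))]))"
```

```text
t 2.6 pos [430.5 158.8  15.2] rot [-3.141  0.     1.571] gap 94.1 F [0.3 0.1 0.6]
shift cm [-0.13  0.04  0.07] rz 0.001
```

View pics/c1.png

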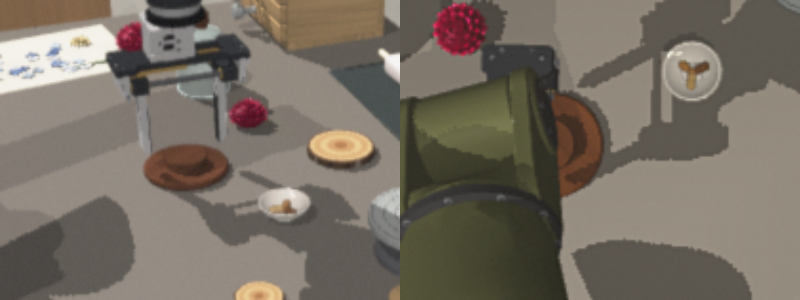

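The fingertips stand either side of the raised middle (crop fingers at (148,150) and (222,138), base centre (187,160)). Closing now.

>>> servo_tool --pt "-0.1 0 0 0 0 0" --pt "-0.1 0 0 0 0 0" --pt "-0.1 0 0 0 0 0" --pt "-0.1 0 0 0 0 0" --pt "-0.1 0 0 0 0 0" --pt "-0.1 0 0 0 0 0" --pt "-0.1 0 0 0 0 0" --pt "-0.1 0 0 0 0 0" --pt "-0.1 0 0 0 0 0" --pt "-0.1 0 0 0 0 0" --gripper 4.5 --grip_force 20

```text
clock: 3.53
eef_pos: [430.8, 157.5, 15.4]
eef_rot: [3.142, 0.0, 1.571]
wrist_force: [0.7, 0.6, -0.4]
finger_gap: 44.8
```

>>> servo_tool --pt "0 0 -0.3 0 0 0" --pt "0 0 -1 0 0 0" --pt "0 0 -2.5 0 0 0" --pt "0 0 -4.5 0 0 0" --pt "0 0 -6.5 0 0 0" --pt "0 0 -8.5 0 0 0" --pt "0 0 -10.5 0 0 0" --pt "0 0 -12 0 0 0" --pt "0 0 -13 0 0 0" --pt "0 0 -13 0 0 0"

```text
clock: 4.37
eef_pos: [431.6, 157.7, 147.5]
eef_rot: [3.138, -0.001, 1.571]
wrist_force: [0.6, 0.7, 0.4]
finger_gap: 44.9
```

```bash
python3 -c "
from h import *
go(642.5,-137.7,145); snap('side','s2.png')"
```

```text
t 4.37 pos [431.6 157.7 147.5] rot [ 3.138e+00 -1.000e-03  1.571e+00] gap 44.9 F [0.6 0.7 0.4]
shift cm [-29.54  21.09   0.25] rz -0.0
```

View pics/s2.png

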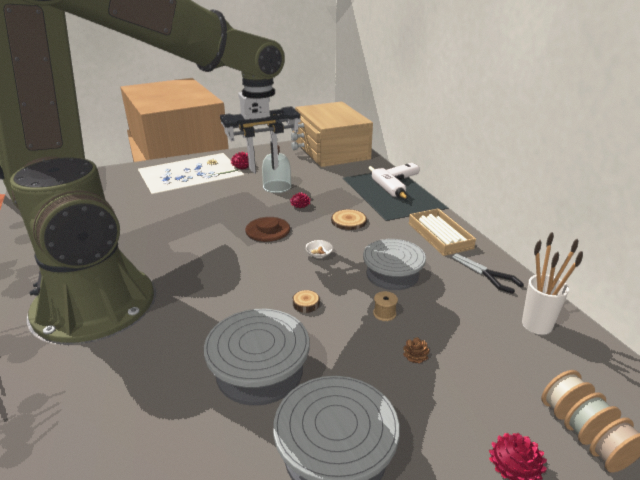

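```bash
python3 -c "
from h import *
S=dict(np.load('pics/s1.png.npz'));S2=dict(np.load('pics/s2.png.npz'))
print(proj(S,(430.5,158.8,15.2)),proj(S,(477,158.8,15.2)),proj(S,(384,158.8,15.2)))
print(proj(S2,(431.5,157.8,147.5)),proj(S2,(454,157.8,147.5)),proj(S2,(409,157.8,147.5)))
a=cv2.imread('pics/s1.png')[150:250,210:310];b=cv2.imread('pics/s2.png')[100:200,210:310]
cv2.imwrite('pics/c2.png',np.hstack([cv2.resize(a,(400,400)),cv2.resize(b,(400,400))]))"
```

```text
[266.90009788 225.66703959] [283.76428191 222.49809897] [249.67549959 228.90370547]
[264.30715457 179.6783419 ] [272.98345671 178.29774184] [255.53658713 181.07394174]
```

View pics/c2.png

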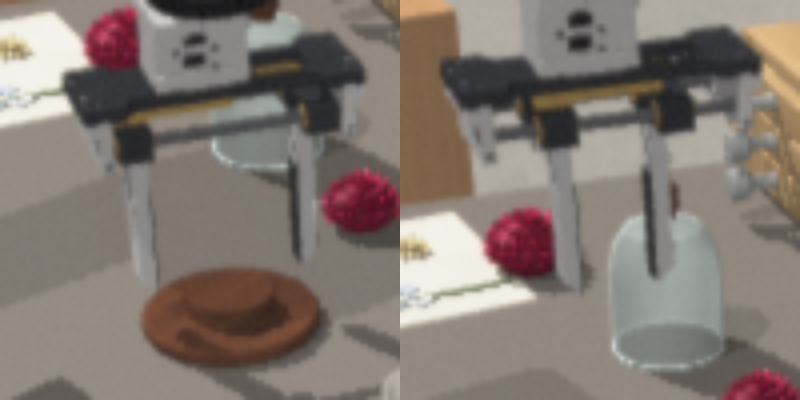

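```bash
python3 -c "
from h import *
T=snap('top','t2.png');S=dict(np.load('pics/s2.png.npz'))
for z in (147,225,245): print(z,[np.round(proj(T,(431.5+d,157.7,z))) for d in(-88,0,88)],[np.round(proj(S,(431.5+d,157.7,z))) for d in(-88,0,88)])
a=cv2.imread('pics/t2.png')[170:320,130:280]
cv2.imwrite('pics/c3.png',cv2.resize(a,(600,600)))"
```

```text
147 [array([207., 297.]), array([209., 255.]), array([210., 213.])] [array([229., 185.]), array([264., 180.]), array([298., 175.])]
225 [array([198., 299.]), array([199., 253.]), array([201., 207.])] [array([226., 155.]), array([262., 150.]), array([297., 145.])]
245 [array([195., 300.]), array([197., 252.]), array([198., 205.])] [array([225., 147.]), array([262., 142.]), array([297., 138.])]
```

View pics/c3.png

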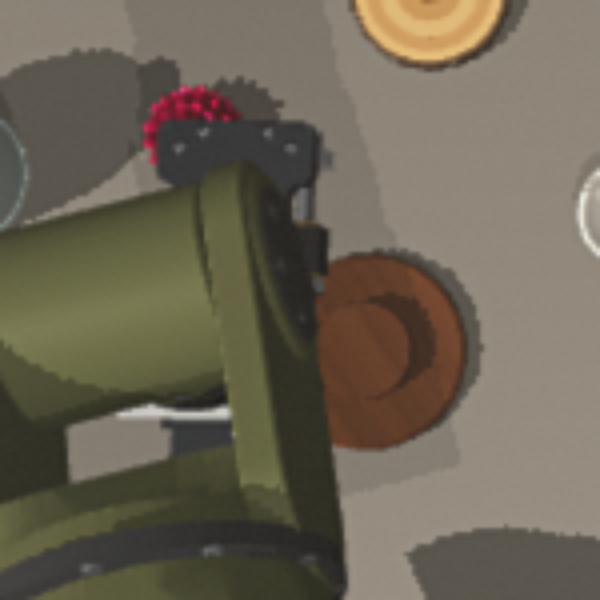

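```bash
python3 -c "
from h import *
S=dict(np.load('pics/s2.png.npz'));T=dict(np.load('pics/t2.png.npz'))
b=cv2.imread('pics/s2.png')[85:185,215:315]
cv2.imwrite('pics/c4.png',cv2.resize(b,(600,600)))
def tri(a,b):
    o1,d1=ray(T,*a);o2,d2=ray(S,*b)
    k=np.linalg.lstsq(np.c_[d1,-d2],o2-o1,rcond=None)[0]; print(o1+k[0]*d1,o2+k[1]*d2)
tri((209.5,200.5),(300,114)); tri((170,200.5),(290,108))
"
```

```text
[517.27292701 121.74101311 314.124458  ] [517.23997753 121.75117117 314.12132403]
[517.08917974 191.05726624 308.835327  ] [515.69077896 191.47074827 308.7365247 ]
```

View pics/c4.png

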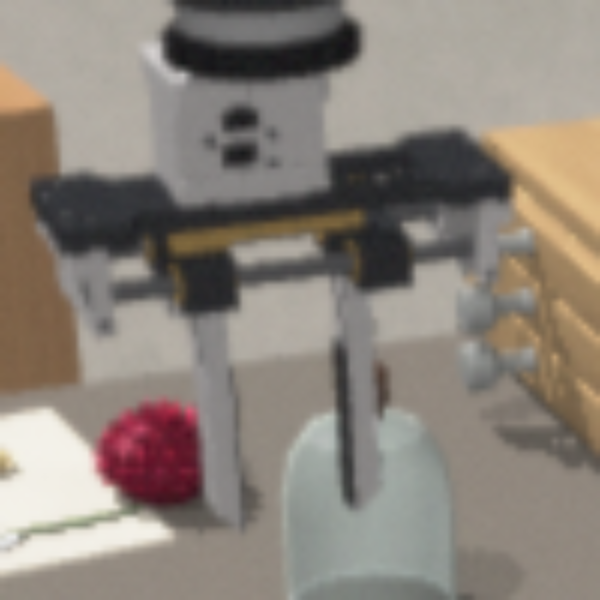

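The fingers closed to 44.8 on nothing and the base did not move. The tips show at side pixels (255,172) and (274,169), about 9 px above the projected TCP. Triangulated plate corners agree with the reported x and y, so the real tips sit roughly 20 mm above the reported TCP. I'll find the real tip height with a guarded touch on the flange.

>>> servo_tool --pt "0 -0.07 0.5 0 0 0" --pt "0 -0.07 1.7 0 0 0" --pt "0 -0.07 3.5 0 0 0" --pt "0 -0.07 5.5 0 0 0" --pt "0 -0.07 7.5 0 0 0" --pt "0 -0.07 9.5 0 0 0" --pt "0 -0.07 11 0 0 0" --pt "0 -0.07 12 0 0 0" --pt "0 -0.07 12.5 0 0 0" --pt "0 -0.07 12.75 0 0 0" --gripper 7.6

```text
clock: 5.3
eef_pos: [429.6, 157.4, 16.9]
eef_rot: [-3.14, 0.0, 1.571]
wrist_force: [0.4, -0.4, 0.1]
finger_gap: 75.6
```

>>> servo_tool --pt "0 0 0.1 0 0 0" --pt "0 0 0.2 0 0 0" --pt "0 0 0.3 0 0 0" --pt "0 0 0.4 0 0 0" --pt "0 0 0.5 0 0 0" --pt "0 0 0.6 0 0 0" --pt "0 0 0.7 0 0 0" --pt "0 0 0.8 0 0 0" --pt "0 0 0.9 0 0 0" --pt "0 0 1.0 0 0 0"

```text
clock: 6.13
eef_pos: [430.1, 157.5, 7.7]
eef_rot: [-3.142, 0.0, 1.571]
wrist_force: [0.8, 0.1, -1.0]
finger_gap: 75.9
```

```bash
python3 -c "
from h import *
go(430.9,157.5,0); S=snap('side','s3.png')
b=cv2.imread('pics/s3.png')[170:250,220:320]
print(proj(S,(431,157.5,10)))
cv2.imwrite('pics/c5.png',cv2.resize(b,(750,600)))"
```

```text
t 6.13 pos [430.1 157.5   7.7] rot [-3.142  0.     1.571] gap 75.9 F [ 0.8  0.1 -1. ]
shift cm [0.   0.08 0.77] rz 0.0
[267.33447138 227.5743605 ]
```

View pics/c5.png

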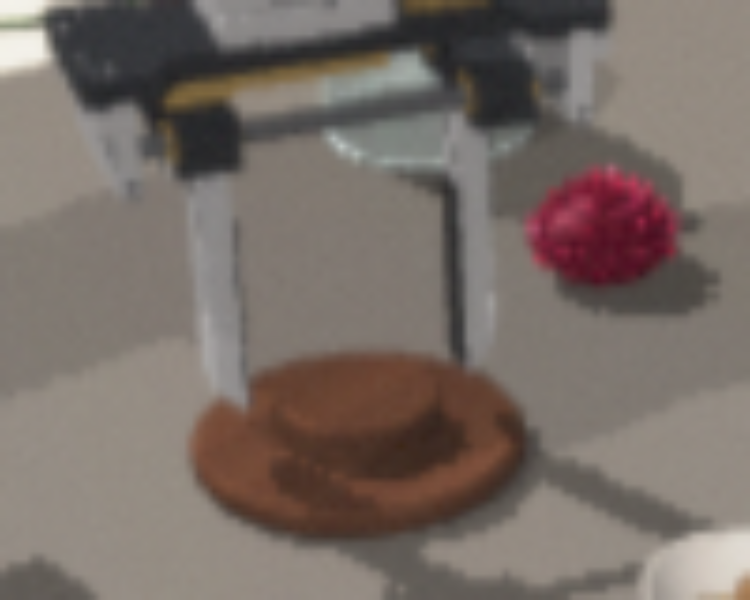

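>>> servo_tool --pt "0 0.08 0.1 0 0 0" --pt "0 0.08 0.2 0 0 0" --pt "0 0.08 0.3 0 0 0" --pt "0 0.08 0.4 0 0 0" --pt "0 0.08 0.5 0 0 0" --pt "0 0.08 0.6 0 0 0" --pt "0 0.08 0.7 0 0 0" --pt "0 0.08 0.8 0 0 0" --pt "0 0.08 0.8 0 0 0" --pt "0 0.08 0.8 0 0 0"

```text
clock: 7.02
eef_pos: [430.8, 157.5, -0.2]
eef_rot: [-3.142, 0.0, 1.571]
wrist_force: [-0.4, -0.2, -0.4]
finger_gap: 76.3
```

```bash
python3 -c "
from h import *
go(430.9,157.5,0); S=snap('side','s4.png')
b=cv2.imread('pics/s4.png')[170:250,220:320]
print(proj(S,(393,157.5,12)),proj(S,(393,157.5,22)))
cv2.imwrite('pics/c6.png',cv2.resize(b,(750,600)))"
```

```text
t 7.02 pos [ 4.308e+02  1.575e+02 -2.000e-01] rot [-3.142  0.     1.571] gap 76.3 F [-0.4 -0.2 -0.4]
shift cm [ 0.    0.01 -0.02] rz -0.0
[253.2541121  229.56550314] [252.97510521 226.2416497 ]
```

View pics/c6.png

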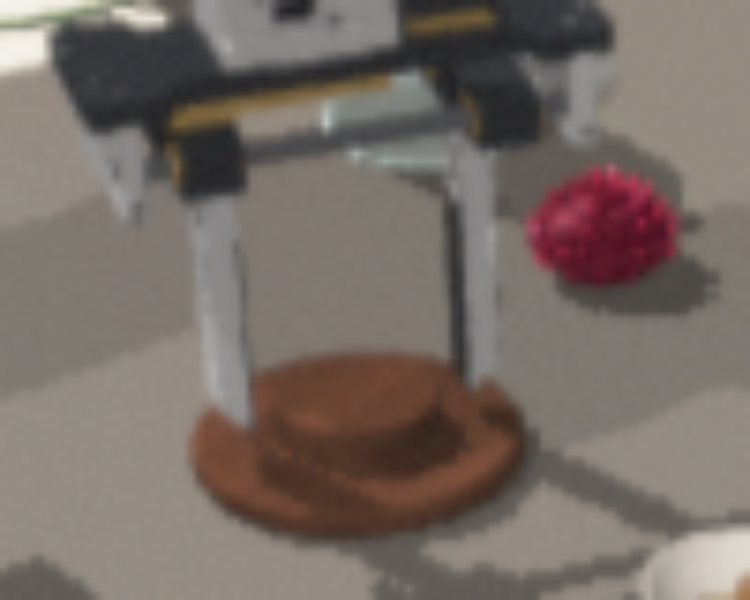

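>>> servo_tool --pt "0 0 0.06 0 0 0" --pt "0 0 0.12 0 0 0" --pt "0 0 0.18 0 0 0" --pt "0 0 0.24 0 0 0" --pt "0 0 0.3 0 0 0" --pt "0 0 0.36 0 0 0" --pt "0 0 0.42 0 0 0" --pt "0 0 0.48 0 0 0" --pt "0 0 0.5 0 0 0" --pt "0 0 0.5 0 0 0"

```text
clock: 7.9
eef_pos: [430.8, 157.5, -5.2]
eef_rot: [-3.142, 0.0, 1.571]
wrist_force: [0.3, -0.4, 0.0]
finger_gap: 75.9
```

>>> servo_tool --pt "0 0 0.02 0 0 0" --pt "0 0 0.04 0 0 0" --pt "0 0 0.06 0 0 0" --pt "0 0 0.08 0 0 0" --pt "0 0 0.1 0 0 0" --pt "0 0 0.12 0 0 0" --pt "0 0 0.14 0 0 0" --pt "0 0 0.16 0 0 0" --pt "0 0 0.18 0 0 0" --pt "0 0 0.2 0 0 0"

```text
clock: 8.73
eef_pos: [430.9, 157.5, -7.2]
eef_rot: [3.142, -0.0, 1.571]
wrist_force: [-0.2, 0.2, 0.5]
finger_gap: 76.3
```

>>> servo_tool --pt "0 0 0.02 0 0 0" --pt "0 0 0.04 0 0 0" --pt "0 0 0.06 0 0 0" --pt "0 0 0.08 0 0 0" --pt "0 0 0.1 0 0 0" --pt "0 0 0.1 0 0 0" --pt "0 0 0.1 0 0 0" --pt "0 0 0.1 0 0 0" --pt "0 0 0.1 0 0 0" --pt "0 0 0.1 0 0 0"

```text
clock: 9.57
eef_pos: [430.9, 157.5, -8.1]
eef_rot: [3.142, -0.0, 1.571]
wrist_force: [0.5, -0.4, 0.3]
finger_gap: 75.9
```

```bash
python3 -c "
from h import *
go(430.9,157.5,0); S=snap('side','s5.png')
b=cv2.imread('pics/s5.png')[170:250,220:320]
cv2.imwrite('pics/c7.png',cv2.resize(b,(750,600)))"
```

```text
t 9.57 pos [430.9 157.5  -8.1] rot [ 3.142 -0.     1.571] gap 75.9 F [ 0.5 -0.4  0.3]
shift cm [-0.    0.   -0.81] rz 0.0
```

View pics/c7.png

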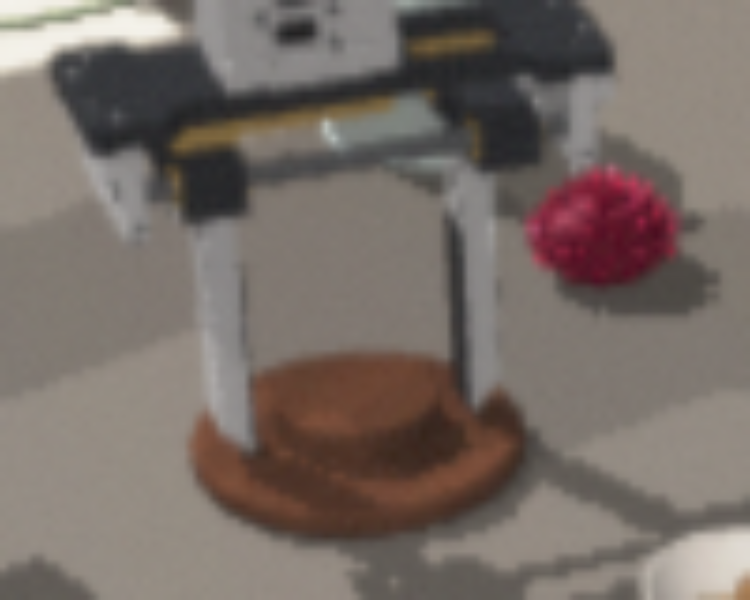

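>>> servo_tool --pt "0 0 0.02 0 0 0" --pt "0 0 0.04 0 0 0" --pt "0 0 0.06 0 0 0" --pt "0 0 0.08 0 0 0" --pt "0 0 0.1 0 0 0" --pt "0 0 0.12 0 0 0" --pt "0 0 0.12 0 0 0" --pt "0 0 0.12 0 0 0" --pt "0 0 0.12 0 0 0" --pt "0 0 0.12 0 0 0"

```text
clock: 10.45
eef_pos: [430.9, 157.5, -9.3]
eef_rot: [3.142, -0.0, 1.571]
wrist_force: [-0.4, 1.2, -0.4]
finger_gap: 76.1
```

>>> servo_tool --pt "0 0 0.02 0 0 0" --pt "0 0 0.04 0 0 0" --pt "0 0 0.06 0 0 0" --pt "0 0 0.08 0 0 0" --pt "0 0 0.1 0 0 0" --pt "0 0 0.1 0 0 0" --pt "0 0 0.1 0 0 0" --pt "0 0 0.1 0 0 0" --pt "0 0 0.1 0 0 0" --pt "0 0 0.1 0 0 0"

```text
clock: 11.28
eef_pos: [430.9, 157.5, -10.3]
eef_rot: [3.142, -0.0, 1.571]
wrist_force: [-0.1, 0.2, -0.8]
finger_gap: 75.8
```

>>> servo_tool --pt "0 0 0 0 0 0" --pt "0 0 0 0 0 0" --pt "0 0 0 0 0 0" --pt "0 0 0 0 0 0" --pt "0 0 0 0 0 0" --pt "0 0 0 0 0 0" --pt "0 0 0 0 0 0" --pt "0 0 0 0 0 0" --pt "0 0 0 0 0 0" --pt "0 0 0 0 0 0" --gripper 4.5 --grip_force 20

```text
clock: 12.12
eef_pos: [430.9, 157.5, -10.3]
eef_rot: [-3.142, -0.0, 1.571]
wrist_force: [-0.1, -1.0, 0.6]
finger_gap: 57.6
```

>>> servo_tool --pt "0 0 -0.2 0 0 0" --pt "0 0 -0.5 0 0 0" --pt "0 0 -1 0 0 0" --pt "0 0 -1.5 0 0 0" --pt "0 0 -2 0 0 0" --pt "0 0 -2.5 0 0 0" --pt "0 0 -3 0 0 0" --pt "0 0 -3 0 0 0" --pt "0 0 -3 0 0 0" --pt "0 0 -3 0 0 0"

```text
clock: 12.95
eef_pos: [430.8, 157.5, 19.6]
eef_rot: [-3.141, 0.0, 1.571]
wrist_force: [0.3, 0.3, -1.9]
finger_gap: 57.0
```

```bash
python3 -c "
from h import *
go(642.5,-137.7,145); S=snap('side','s6.png')
b=cv2.imread('pics/s6.png')[150:250,210:335]
cv2.imwrite('pics/c8.png',cv2.resize(b,(750,600)))"
```

```text
t 12.95 pos [430.8 157.5  19.6] rot [-3.141  0.     1.571] gap 57.0 F [ 0.3  0.3 -1.9]
shift cm [-29.52  21.17 -12.54] rz -0.0
```

View pics/c8.png

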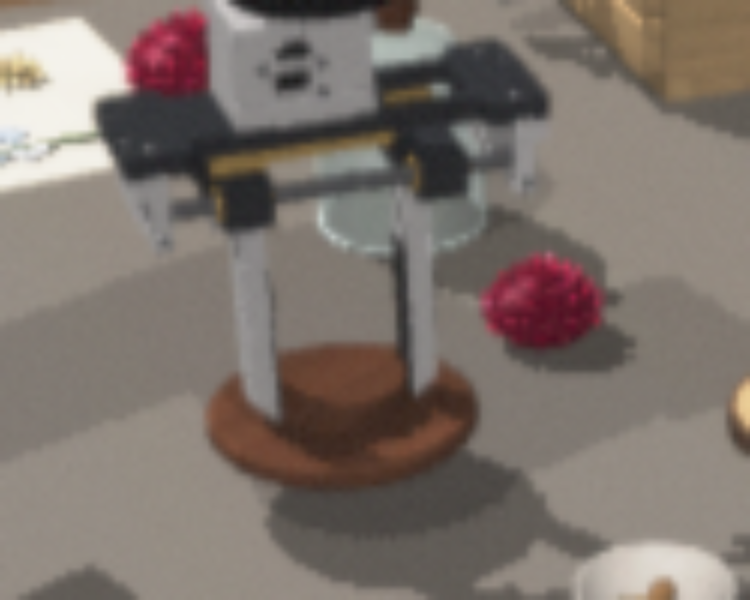

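The base is held (gap 57 against 58, and its shadow is detached in the picture), with TCP z −10.3 when it sat on the table. Carrying it to the turntable.

>>> servo_tool --pt "0 0 -1 0 0 0" --pt "0 0 -3 0 0 0" --pt "-1 0.7 -5 0 0 0" --pt "-2.5 1.8 -7 0 0 0" --pt "-4.5 3.2 -9 0 0 0" --pt "-6.5 4.7 -9.8 0 0 0" --pt "-9 6.5 -10 0 0 0" --pt "-11.5 8.2 -10 0 0 0" --pt "-14 10 -10 0 0 0" --pt "-16.5 11.8 -10 0 0 0"

```text
clock: 13.83
eef_pos: [549.5, -8.9, 120.4]
eef_rot: [3.141, 0.0, 1.571]
wrist_force: [0.4, 0.5, -1.1]
finger_gap: 57.7
```

>>> servo_tool --pt "-2.4 1.7 0 0 0 0" --pt "-4.8 3.4 0 0 0 0" --pt "-7 5 0 0 0 0" --pt "-9 6.5 0 0 0 0" --pt "-11 7.8 0 0 0 0" --pt "-12.2 8.7 0 0 0 0" --pt "-12.8 9.2 0 0 0 0" --pt "-13 9.35 0 0 0 0" --pt "-13 9.35 0 0 0 0" --pt "-13 9.35 0 0 0 0"

```text
clock: 14.67
eef_pos: [642.1, -136.7, 119.8]
eef_rot: [-3.141, -0.0, 1.571]
wrist_force: [-0.9, 0.6, -1.3]
finger_gap: 57.6
```

```bash
python3 -c "
from h import *
go(642.5,-137.7,50); S=snap('side','s7.png'); T=snap('top','t7.png')
s=read_state()['eef_pos']; print(proj(S,(s[0],s[1],s[2]+10.3+12)),proj(T,(s[0],s[1],s[2]+10.3+12)))
cv2.imwrite('pics/c9.png',np.hstack([cv2.resize(cv2.imread('pics/s7.png')[150:300,320:470],(400,400)),cv2.resize(cv2.imread('pics/t7.png')[100:250,270:420],(400,400))]))"
```

```text
t 14.67 pos [ 642.1 -136.7  119.8] rot [-3.141 -0.     1.571] gap 57.6 F [-0.9  0.6 -1.3]
shift cm [-0.1   0.04  6.98] rz 0.001
[395.80514376 220.15444822] [350.65176386 157.97937094]
```

View pics/c9.png

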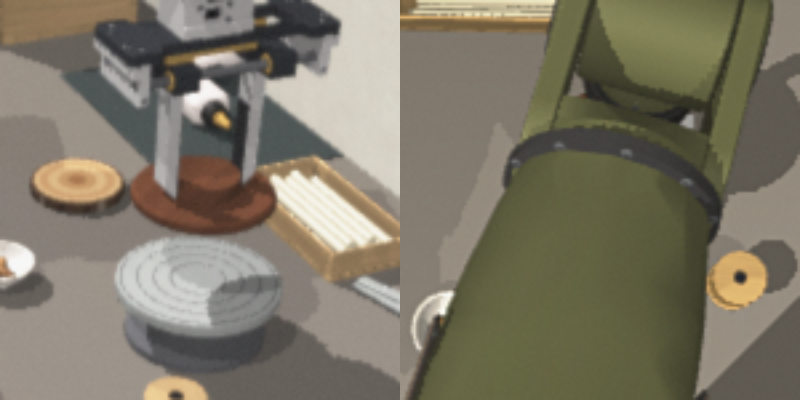

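>>> servo_tool --pt "-0.1 0.04 0.5 0 0 0" --pt "-0.1 0.04 1.5 0 0 0" --pt "-0.1 0.04 2.7 0 0 0" --pt "-0.1 0.04 4 0 0 0" --pt "-0.1 0.04 5 0 0 0" --pt "-0.1 0.04 6 0 0 0" --pt "-0.1 0.04 6.6 0 0 0" --pt "-0.1 0.04 7 0 0 0" --pt "-0.1 0.04 7.2 0 0 0" --pt "-0.1 0.04 7.2 0 0 0"

```text
clock: 15.6
eef_pos: [642.7, -138.5, 47.4]
eef_rot: [-3.141, -0.0, 1.571]
wrist_force: [-0.5, 0.3, -1.2]
finger_gap: 57.1
```

>>> servo_tool --pt "0 0 0.03 0 0 0" --pt "0 0 0.06 0 0 0" --pt "0 0 0.1 0 0 0" --pt "0 0 0.13 0 0 0" --pt "0 0 0.17 0 0 0" --pt "0 0 0.2 0 0 0" --pt "0 0 0.23 0 0 0" --pt "0 0 0.26 0 0 0" --pt "0 0 0.26 0 0 0" --pt "0 0 0.26 0 0 0"

```text
clock: 16.43
eef_pos: [642.8, -138.5, 45.0]
eef_rot: [-3.142, -0.0, 1.571]
wrist_force: [-0.3, -0.6, -1.1]
finger_gap: 57.6
```

```bash
python3 -c "
from h import *
go(642.5,-137.7,45); S=snap('side','s8.png')
s=read_state()['eef_pos']; print(proj(S,(642.5,-137.7,55)))
cv2.imwrite('pics/c10.png',cv2.resize(cv2.imread('pics/s8.png')[180:300,330:450],(600,600)))"
```

```text
t 16.43 pos [ 642.8 -138.5   45. ] rot [-3.142 -0.     1.571] gap 57.6 F [-0.3 -0.6 -1.1]
shift cm [ 0.08 -0.03  0.  ] rz -0.0
[393.1868156  254.24007729]
```

View pics/c10.png

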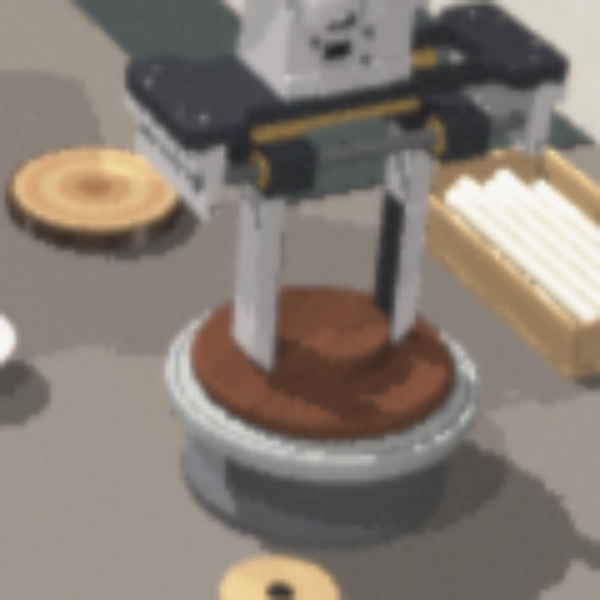

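The base sits centred on the head. Lowering 0.5 mm more, opening, then rising.

>>> servo_tool --pt "0 0 0.02 0 0 0" --pt "0 0 0.04 0 0 0" --pt "0 0 0.05 0 0 0" --pt "0 0 0.05 0 0 0" --pt "0 0 0.05 0 0 0" --pt "0 0 0.05 0 0 0" --pt "0 0 0.05 0 0 0" --pt "0 0 0.05 0 0 0" --pt "0 0 0.05 0 0 0" --pt "0 0 0.05 0 0 0"

```text
clock: 17.32
eef_pos: [642.8, -138.5, 44.7]
eef_rot: [3.141, 0.0, 1.571]
wrist_force: [-1.6, 1.0, 2.5]
finger_gap: 57.6
```

>>> servo_tool --pt "0 0 0 0 0 0" --pt "0 0 0 0 0 0" --pt "0 0 0 0 0 0" --pt "0 0 0 0 0 0" --pt "0 0 0 0 0 0" --pt "0 0 0 0 0 0" --pt "0 0 0 0 0 0" --pt "0 0 0 0 0 0" --pt "0 0 0 0 0 0" --pt "0 0 0 0 0 0" --gripper 7.6

```text
clock: 18.15
eef_pos: [642.7, -138.5, 44.5]
eef_rot: [-3.142, 0.0, 1.571]
wrist_force: [0.1, -0.1, 1.0]
finger_gap: 76.0
```

>>> servo_tool --pt "0 0 -0.3 0 0 0" --pt "0 0 -1 0 0 0" --pt "0 0 -2.2 0 0 0" --pt "0 0 -4 0 0 0" --pt "0 0 -6 0 0 0" --pt "-0.5 -3 -6.5 0 0 0" --pt "-0.8 -6 -6.5 0 0 0" --pt "-1.2 -9 -6.5 0 0 0" --pt "-1.5 -12 -6.5 0 0 0" --pt "-2 -15 -6.5 0 0 0"

```text
clock: 18.98
eef_pos: [491.6, -158.4, 110.8]
eef_rot: [3.14, 0.001, 1.571]
wrist_force: [0.6, -0.4, 0.3]
finger_gap: 76.0
```

```bash
python3 -c "
from h import *
go(420.6,-169.6,40); S=snap('side','s9.png'); T=snap('top','t9.png')
cv2.imwrite('pics/c11.png',np.hstack([cv2.resize(cv2.imread('pics/s9.png')[180:330,270:450],(400,400)),cv2.resize(cv2.imread('pics/t9.png')[100:300,270:470],(400,400))]))"
```

```text
t 18.98 pos [ 491.6 -158.4  110.8] rot [3.140e+00 1.000e-03 1.571e+00] gap 76.0 F [ 0.6 -0.4  0.3]
shift cm [-1.11 -7.1   7.08] rz 0.0
```

View pics/c11.png

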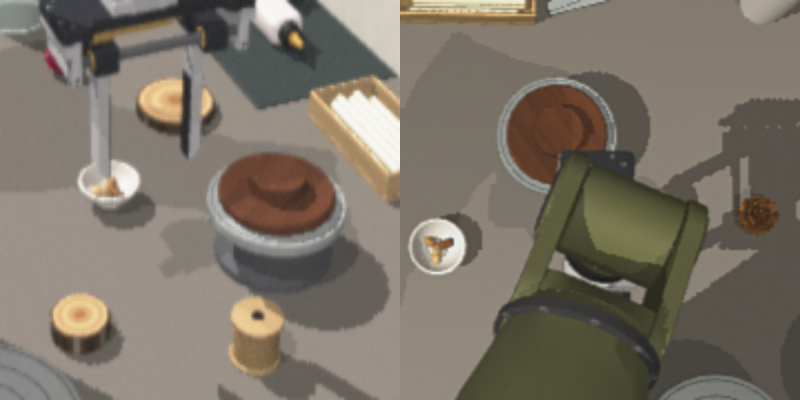

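The base is seated on the head with an even metal ring all round, at top crop (557,135). Contact came at TCP z 44.7, which matches the −10.3 reference. Next is the small slice.

>>> servo_tool --pt "-0.2 -0.5 0.5 0 0 0" --pt "-0.4 -1.8 1.5 0 0 0" --pt "-0.7 -3.5 3 0 0 0" --pt "-0.9 -5 4.5 0 0 0" --pt "-1.1 -6.2 6 0 0 0" --pt "-1.11 -6.9 7 0 0 0" --pt "-1.11 -7.1 7.5 0 0 0" --pt "-1.11 -7.1 7.5 0 0 0" --pt "-1.11 -7.1 7.5 0 0 0" --pt "-1.11 -7.1 7.5 0 0 0" --gripper 7.8

```text
clock: 19.92
eef_pos: [422.8, -169.8, 35.2]
eef_rot: [3.14, 0.001, 1.571]
wrist_force: [0.5, 0.0, 0.4]
finger_gap: 77.7
```

```bash
python3 -c "
from h import *
go(420.6,-169.6,-18)"
```

```text
t 19.92 pos [ 422.8 -169.8   35.2] rot [3.140e+00 1.000e-03 1.571e+00] gap 77.7 F [0.5 0.  0.4]
shift cm [ 0.02 -0.22  5.32] rz 0.0
```

>>> servo_tool --pt "0 -0.1 0.4 0 0 0" --pt "0 -0.22 1.2 0 0 0" --pt "0 -0.22 2.2 0 0 0" --pt "0 -0.22 3.2 0 0 0" --pt "0 -0.22 4 0 0 0" --pt "0 -0.22 4.5 0 0 0" --pt "0 -0.22 4.8 0 0 0" --pt "0 -0.22 5 0 0 0" --pt "0 -0.22 5.2 0 0 0" --pt "0 -0.22 5.3 0 0 0"

```text
clock: 20.75
eef_pos: [419.6, -169.6, -18.5]
eef_rot: [3.141, 0.0, 1.571]
wrist_force: [0.1, -0.1, -0.7]
finger_gap: 78.0
```

```bash
python3 -c "
from h import *
go(420.6,-169.6,-18); S=snap('side','s10.png')
cv2.imwrite('pics/c12.png',cv2.resize(cv2.imread('pics/s10.png')[250:340,255:365],(733,600)))"
```

```text
t 20.75 pos [ 419.6 -169.6  -18.5] rot [3.141 0.    1.571] gap 78.0 F [ 0.1 -0.1 -0.7]
shift cm [ 0.    0.1  -0.05] rz 0.0
```

View pics/c12.png

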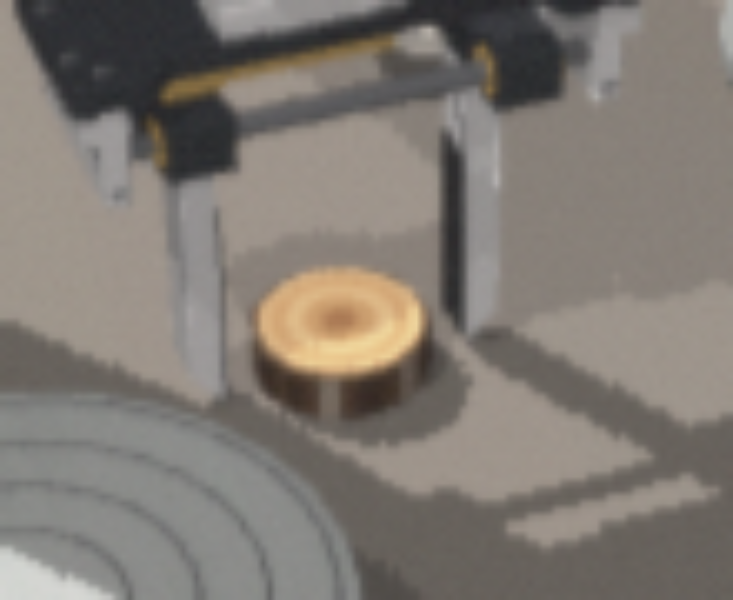

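The slice lies between the tips (crop (222,395) and (480,330)). Closing.

>>> servo_tool --pt "0 0.1 0 0 0 0" --pt "0 0.1 0 0 0 0" --pt "0 0.1 0 0 0 0" --pt "0 0.1 0 0 0 0" --pt "0 0.1 0 0 0 0" --pt "0 0.1 0 0 0 0" --pt "0 0.1 0 0 0 0" --pt "0 0.1 0 0 0 0" --pt "0 0.1 0 0 0 0" --pt "0 0.1 0 0 0 0" --gripper 4.5 --grip_force 15

```text
clock: 21.63
eef_pos: [420.7, -169.7, -18.3]
eef_rot: [3.141, 0.0, 1.571]
wrist_force: [-0.5, 1.1, 3.8]
finger_gap: 55.6
```

>>> servo_tool --pt "0 0 -0.3 0 0 0" --pt "0 0 -1 0 0 0" --pt "0 0 -2.5 0 0 0" --pt "0 0 -4.5 0 0 0" --pt "0 0 -6.5 0 0 0" --pt "0 0 -8.5 0 0 0" --pt "0 0 -10.5 0 0 0" --pt "0 0 -12 0 0 0" --pt "0 0 -12.5 0 0 0" --pt "0 0 -12.5 0 0 0"

```text
clock: 22.47
eef_pos: [421.0, -169.8, 107.7]
eef_rot: [3.14, 0.001, 1.571]
wrist_force: [0.4, 0.3, -0.7]
finger_gap: 55.4
```

```bash
python3 -c "
from h import *
go(642.5,-137.7,107); S=snap('side','s11.png');T=snap('top','t11.png')
print([np.round(proj(T,(x,y,67)),1) for x,y in ((642.5,-137.7),(642.8,-138.5))])
br=((3,75,20),(25,255,255))
rep('flangeT',T,*br,348,167,27,67)
# raised top
cv2.imwrite('pics/c13.png',np.hstack([cv2.resize(cv2.imread('pics/s11.png')[180:330,270:420],(400,400)),cv2.resize(cv2.imread('pics/t11.png')[130:210,308:388],(400,400))]))"
```

```text
t 22.47 pos [ 421.  -169.8  107.7] rot [3.140e+00 1.000e-03 1.571e+00] gap 55.4 F [ 0.4  0.3 -0.7]
shift cm [ 3.21 22.15  0.07] rz -0.0
[array([348.2, 166.4]), array([348.5, 166.2])]
flangeT centre [ 641.4 -137.4] diam 115.2 bbox 323 143 51 49
```

View pics/c13.png

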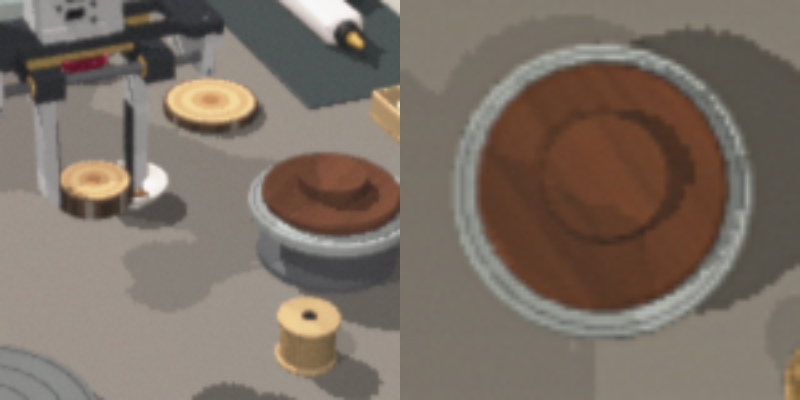

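>>> servo_tool --pt "0.1 0.7 0 0 0 0" --pt "0.4 2.5 0 0 0 0" --pt "0.8 5.3 0 0 0 0" --pt "1.2 8.3 0 0 0 0" --pt "1.6 11.3 0 0 0 0" --pt "2 14.3 0 0 0 0" --pt "2.5 17.2 0 0 0 0" --pt "2.9 19.7 0 0 0 0" --pt "3.1 21.4 0 0 0 0" --pt "3.18 22.1 0 0 0 0"

```text
clock: 23.4
eef_pos: [643.0, -136.8, 104.5]
eef_rot: [-3.14, -0.001, 1.572]
wrist_force: [-1.1, -0.1, -0.4]
finger_gap: 55.5
```

>>> servo_tool --pt "0 0 0.3 0 0 0" --pt "0 0 0.8 0 0 0" --pt "0 0 1.4 0 0 0" --pt "0 0 2 0 0 0" --pt "0 0 2.6 0 0 0" --pt "0 0 3.2 0 0 0" --pt "0 0 3.6 0 0 0" --pt "0 0 3.8 0 0 0" --pt "0 0 3.8 0 0 0" --pt "0 0 3.8 0 0 0"

```text
clock: 24.23
eef_pos: [641.6, -137.8, 68.7]
eef_rot: [3.141, 0.0, 1.571]
wrist_force: [-0.2, 0.3, 0.1]
finger_gap: 55.4
```

```bash
python3 -c "
from h import *
go(642,-138,62.7); S=snap('side','s12.png')
cv2.imwrite('pics/c14.png',cv2.resize(cv2.imread('pics/s12.png')[180:300,330:450],(600,600)))"
```

```text
t 24.23 pos [ 641.6 -137.8   68.7] rot [3.141 0.    1.571] gap 55.4 F [-0.2  0.3  0.1]
shift cm [-0.02  0.04  0.6 ] rz 0.0
```

View pics/c14.png

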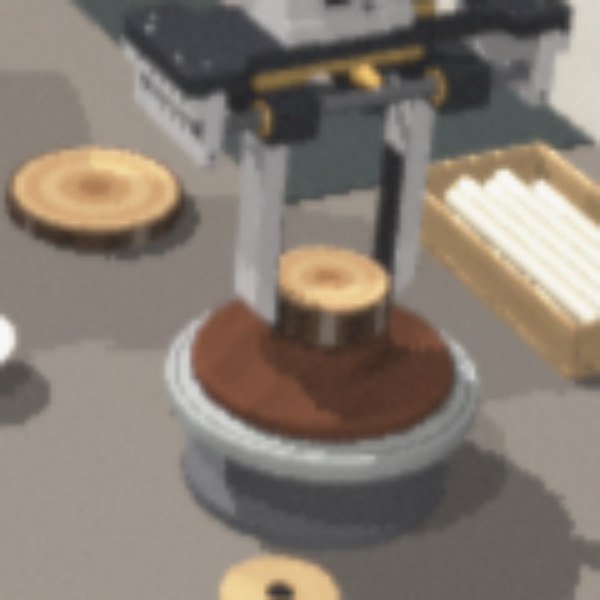

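The slice hovers centred over the raised middle. Lowering and releasing it.

>>> servo_tool --pt "0 0.04 0.1 0 0 0" --pt "0 0.04 0.2 0 0 0" --pt "0 0.04 0.3 0 0 0" --pt "0 0.04 0.4 0 0 0" --pt "0 0.04 0.48 0 0 0" --pt "0 0.04 0.52 0 0 0" --pt "0 0.04 0.56 0 0 0" --pt "0 0.04 0.6 0 0 0" --pt "0 0.04 0.6 0 0 0" --pt "0 0.04 0.6 0 0 0"

```text
clock: 25.12
eef_pos: [642.0, -137.8, 62.8]
eef_rot: [3.141, 0.0, 1.571]
wrist_force: [-1.4, -0.1, 2.8]
finger_gap: 55.6
```

>>> servo_tool --pt "0 0 0 0 0 0" --pt "0 0 0 0 0 0" --pt "0 0 0 0 0 0" --pt "0 0 0 0 0 0" --pt "0 0 0 0 0 0" --pt "0 0 0 0 0 0" --pt "0 0 0 0 0 0" --pt "0 0 0 0 0 0" --pt "0 0 0 0 0 0" --pt "0 0 0 0 0 0" --gripper 7.4

```text
clock: 25.95
eef_pos: [641.9, -137.8, 62.5]
eef_rot: [-3.142, 0.0, 1.571]
wrist_force: [0.2, 0.9, -0.8]
finger_gap: 74.0
```

>>> servo_tool --pt "0 0 -0.3 0 0 0" --pt "0 0 -1 0 0 0" --pt "0 0 -2.2 0 0 0" --pt "0 0 -4 0 0 0" --pt "0 0 -6 0 0 0" --pt "-2 -0.7 -6.2 0 0 0" --pt "-5 -1.7 -6.2 0 0 0" --pt "-8 -2.7 -6.2 0 0 0" --pt "-11 -3.7 -6.2 0 0 0" --pt "-14 -4.7 -6.2 0 0 0"

```text
clock: 26.78
eef_pos: [594.6, -279.2, 126.1]
eef_rot: [3.14, 0.001, 1.571]
wrist_force: [0.6, 0.8, -0.7]
finger_gap: 74.1
```

```bash
python3 -c "
from h import *
go(558.7,-385,40); S=snap('side','s13.png'); T=snap('top','t13.png')
br=((3,75,20),(25,255,255)); rep('rose',T,*br,448,206,20,16)
# pale slice top: brighter
rep('riser',T,(8,100,120),(22,200,255),348,163,16,99)
cv2.imwrite('pics/c15.png',np.hstack([cv2.resize(cv2.imread('pics/s13.png')[190:300,340:450],(400,400)),cv2.resize(cv2.imread('pics/t13.png')[130:210,308:388],(400,400))]))"
```

```text
t 26.78 pos [ 594.6 -279.2  126.1] rot [3.140e+00 1.000e-03 1.571e+00] gap 74.1 F [ 0.6  0.8 -0.7]
shift cm [-10.58  -3.59   8.61] rz 0.0Traceback (most recent call last):
  File "<string>", line 4, in <module>
    br=((3,75,20),(25,255,255)); rep('rose',T,*br,448,206,20,16)
                                 ~~~^^^^^^^^^^^^^^^^^^^^^^^^^^^^
  File "h.py", line 20, in rep
    cn=blob(c,lo,hi,u,v,r); ce,R=hullcirc(c,cn,z); x,y,w,h=cv2.boundingRect(cn.astype(np.float32)); print(name,'centre',np.round(ce,1),'diam',round(2*R,1),'bbox',x,y,w,h); return ce
  File "h.py", line 16, in blob
    cs,_=cv2.findContours(m,cv2.RETR_EXTERNAL,cv2.CHAIN_APPROX_NONE); return max(cs,key=cv2.contourArea)[:,0,:].astype(float)
                                                                             ~~~^^^^^^^^^^^^^^^^^^^^^^^^
ValueError: max() iterable argument is empty
```

```bash
python3 -c "
from h import *
T=dict(np.load('pics/t13.png.npz'))
try: rep('riser',T,(8,100,120),(22,200,255),348,163,18,99)
except Exception as e: print(e)
cv2.imwrite('pics/c15.png',np.hstack([cv2.resize(cv2.imread('pics/s13.png')[190:300,340:450],(400,400)),cv2.resize(cv2.imread('pics/t13.png')[130:210,308:388],(400,400))]))"
```

```text
riser centre [ 641.9 -137.9] diam 52.9 bbox 338 152 24 23
```

View pics/c15.png

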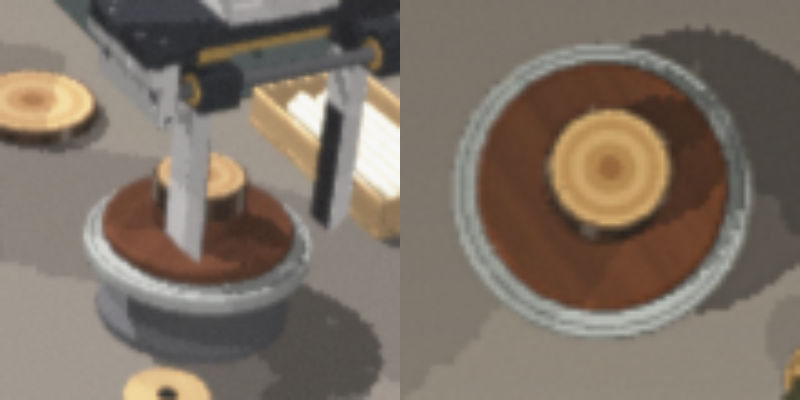

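Slice is measured at (641.9,−137.9), 53 mm, concentric with the base. Now the rose.

>>> servo_tool --pt "-1 -0.3 0.2 0 0 0" --pt "-3 -1 1 0 0 0" --pt "-5 -1.7 2 0 0 0" --pt "-7 -2.4 3.5 0 0 0" --pt "-9 -3 5 0 0 0" --pt "-10.2 -3.4 6.5 0 0 0" --pt "-10.58 -3.59 7.8 0 0 0" --pt "-10.58 -3.59 8.6 0 0 0" --pt "-10.58 -3.59 8.6 0 0 0" --pt "-10.58 -3.59 8.6 0 0 0"

```text
clock: 27.72
eef_pos: [559.6, -382.5, 38.6]
eef_rot: [-3.141, -0.0, 1.572]
wrist_force: [0.1, 0.1, 0.0]
finger_gap: 74.0
```

```bash
python3 -c "
from h import *
go(558.7,-385,-17); S=snap('side','s14.png')
cv2.imwrite('pics/c16.png',cv2.resize(cv2.imread('pics/s14.png')[270:380,355:475],(654,600)))"
```

```text
t 27.72 pos [ 559.6 -382.5   38.6] rot [-3.141 -0.     1.572] gap 74.0 F [0.1 0.1 0. ]
shift cm [-0.25 -0.1   5.56] rz 0.001
```

View pics/c16.png

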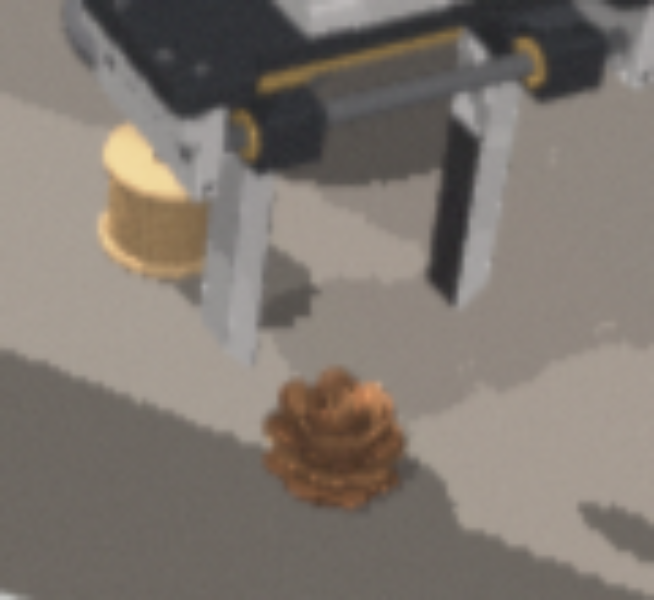

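>>> servo_tool --pt "-0.1 -0.05 0.4 0 0 0" --pt "-0.2 -0.1 1.2 0 0 0" --pt "-0.2 -0.1 2.2 0 0 0" --pt "-0.2 -0.1 3.2 0 0 0" --pt "-0.2 -0.1 4 0 0 0" --pt "-0.2 -0.1 4.6 0 0 0" --pt "-0.2 -0.1 5 0 0 0" --pt "-0.2 -0.1 5.3 0 0 0" --pt "-0.2 -0.1 5.5 0 0 0" --pt "-0.2 -0.1 5.5 0 0 0"

```text
clock: 28.6
eef_pos: [558.0, -385.6, -16.7]
eef_rot: [-3.141, -0.0, 1.571]
wrist_force: [-0.0, -0.3, 0.1]
finger_gap: 74.4
```

```bash
python3 -c "
from h import *
go(558.7,-385,-17); S=snap('side','s15.png'); br=((3,75,20),(25,255,255)); rep('roseS',S,*br,416,350,22,16)
cv2.imwrite('pics/c17.png',cv2.resize(cv2.imread('pics/s15.png')[270:380,355:475],(654,600)))"
```

```text
t 28.6 pos [ 558.  -385.6  -16.7] rot [-3.141 -0.     1.571] gap 74.4 F [-0.  -0.3  0.1]
shift cm [0.06 0.07 0.03] rz -0.0
roseS centre [ 558.1 -388.1] diam 57.6 bbox 403 338 26 25
```

View pics/c17.png

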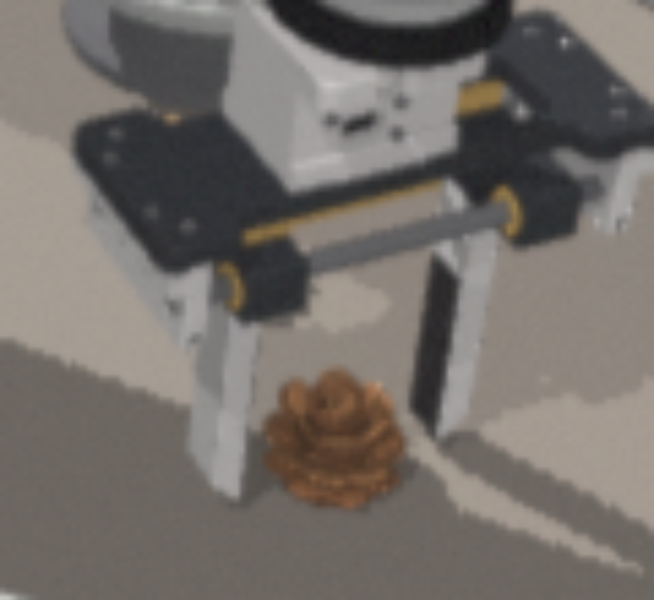

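The rose sits between the pads. Closing gently.

>>> servo_tool --pt "0.03 0.05 0 0 0 0" --pt "0.03 0.05 0 0 0 0" --pt "0.03 0.05 0 0 0 0" --pt "0.03 0.05 0 0 0 0" --pt "0.03 0.05 0 0 0 0" --pt "0.03 0.05 0 0 0 0" --pt "0.03 0.05 0 0 0 0" --pt "0.03 0.05 0 0 0 0" --pt "0.03 0.05 0 0 0 0" --pt "0.03 0.05 0 0 0 0" --gripper 3.5 --grip_force 8

```text
clock: 29.48
eef_pos: [558.6, -385.4, -16.3]
eef_rot: [3.141, 0.0, 1.571]
wrist_force: [-0.8, -0.1, 3.0]
finger_gap: 48.1
```

>>> servo_tool --pt "0 0 -0.3 0 0 0" --pt "0 0 -1 0 0 0" --pt "0 0 -2.5 0 0 0" --pt "0 0 -4.5 0 0 0" --pt "0 0 -6.5 0 0 0" --pt "0 0 -8.5 0 0 0" --pt "0 0 -10.5 0 0 0" --pt "0 0 -12.5 0 0 0" --pt "0 0 -14 0 0 0" --pt "0 0 -14 0 0 0"

```text
clock: 30.32
eef_pos: [559.7, -386.2, 128.7]
eef_rot: [3.136, 0.004, 1.571]
wrist_force: [-0.4, 0.6, -0.6]
finger_gap: 48.6
```

```bash
python3 -c "
from h import *
go(642,-138,123); S=snap('side','s16.png'); 
cv2.imwrite('pics/c18.png',cv2.resize(cv2.imread('pics/s16.png')[230:340,345:465],(654,600)))"
```

```text
t 30.32 pos [ 559.7 -386.2  128.7] rot [3.136 0.004 1.571] gap 48.6 F [-0.4  0.6 -0.6]
shift cm [24.82  8.23  0.57] rz 0.0
```

View pics/c18.png

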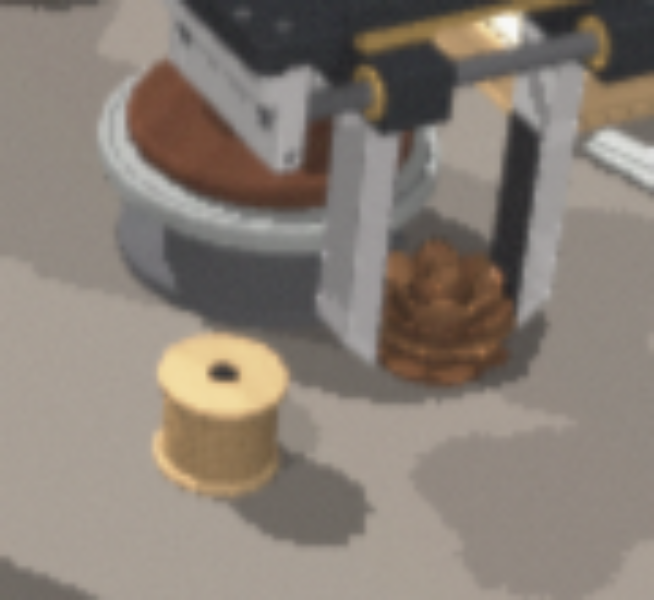

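>>> servo_tool --pt "0.8 0.3 0 0 0 0" --pt "2.8 0.9 0 0 0 0" --pt "5.6 1.9 0 0 0 0" --pt "8.6 2.9 0 0 0 0" --pt "11.6 3.9 0 0 0 0" --pt "14.6 4.9 0 0 0 0" --pt "17.6 5.8 0 0 0 0" --pt "20.6 6.8 0 0 0 0" --pt "23 7.6 0 0 0 0" --pt "24.4 8.1 0 0 0 0"

```text
clock: 31.2
eef_pos: [639.6, -137.9, 122.2]
eef_rot: [-3.14, -0.001, 1.573]
wrist_force: [-0.4, 0.5, 0.1]
finger_gap: 48.7
```

>>> servo_tool --pt "0.4 0.1 0.2 0 0 0" --pt "0.4 0.1 0.8 0 0 0" --pt "0.4 0.1 1.5 0 0 0" --pt "0.4 0.1 2.2 0 0 0" --pt "0.4 0.1 2.9 0 0 0" --pt "0.4 0.1 3.4 0 0 0" --pt "0.4 0.1 3.7 0 0 0" --pt "0.4 0.1 3.8 0 0 0" --pt "0.4 0.1 3.8 0 0 0" --pt "0.4 0.1 3.8 0 0 0"

```text
clock: 32.03
eef_pos: [640.7, -137.4, 85.9]
eef_rot: [3.141, 0.0, 1.571]
wrist_force: [-0.1, -0.5, 0.0]
finger_gap: 48.8
```

```bash
python3 -c "
from h import *
go(641.9,-138,82.6); S=snap('side','s17.png')
cv2.imwrite('pics/c19.png',cv2.resize(cv2.imread('pics/s17.png')[170:280,340:450],(600,600)))"
```

```text
t 32.03 pos [ 640.7 -137.4   85.9] rot [3.141 0.    1.571] gap 48.8 F [-0.1 -0.5  0. ]
shift cm [-0.06  0.12  0.33] rz -0.0
```

View pics/c19.png

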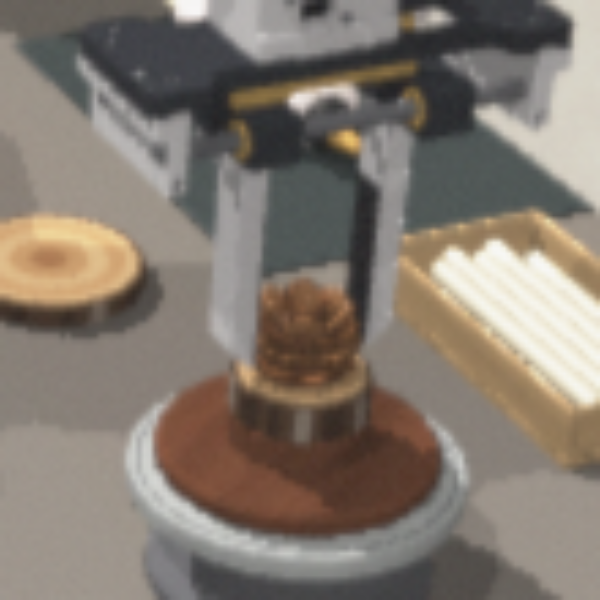

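>>> servo_tool --pt "-0.05 0.1 0 0 0 0" --pt "-0.05 0.1 0.05 0 0 0" --pt "-0.05 0.1 0.1 0 0 0" --pt "-0.05 0.1 0.15 0 0 0" --pt "-0.05 0.1 0.2 0 0 0" --pt "-0.05 0.1 0.25 0 0 0" --pt "-0.05 0.1 0.3 0 0 0" --pt "-0.05 0.1 0.33 0 0 0" --pt "-0.05 0.1 0.34 0 0 0" --pt "-0.05 0.1 0.34 0 0 0"

```text
clock: 32.92
eef_pos: [641.6, -137.8, 82.7]
eef_rot: [3.141, 0.0, 1.571]
wrist_force: [-3.3, 0.8, 3.7]
finger_gap: 48.4
```

>>> servo_tool --pt "0 0 0 0 0 0" --pt "0 0 0 0 0 0" --pt "0 0 0 0 0 0" --pt "0 0 0 0 0 0" --pt "0 0 0 0 0 0" --pt "0 0 0 0 0 0" --pt "0 0 0 0 0 0" --pt "0 0 0 0 0 0" --pt "0 0 0 0 0 0" --pt "0 0 0 0 0 0" --gripper 7.4

```text
clock: 33.75
eef_pos: [641.6, -137.8, 82.2]
eef_rot: [3.142, 0.0, 1.571]
wrist_force: [1.2, 0.5, 0.3]
finger_gap: 74.1
```

>>> servo_tool --pt "0 0 -0.3 0 0 0" --pt "0 0 -1 0 0 0" --pt "0 0 -2.2 0 0 0" --pt "0 0 -4 0 0 0" --pt "0 0 -6 0 0 0" --pt "0 0 -8 0 0 0" --pt "2 -0.4 -9 0 0 0" --pt "5 -1 -9.5 0 0 0" --pt "8 -1.6 -9.5 0 0 0" --pt "11 -2.2 -9.5 0 0 0"

```text
clock: 34.58
eef_pos: [619.5, -26.8, 179.1]
eef_rot: [3.139, 0.0, 1.57]
wrist_force: [0.2, 0.1, 0.1]
finger_gap: 73.6
```

>>> servo_tool --pt "3 -0.6 0 0 0 0" --pt "6 -1.2 0 0 0 0" --pt "9 -1.8 0 0 0 0" --pt "12 -2.4 0 0 0 0" --pt "15 -3 0 0 0 0" --pt "18 -3.6 0 0 0 0" --pt "21 -4.2 0 0 0 0" --pt "24 -4.8 0 0 0 0" --pt "26 -5.2 0 0 0 0" --pt "27 -5.4 0 0 0 0"

```text
clock: 35.42
eef_pos: [565.0, 244.7, 178.4]
eef_rot: [3.14, -0.001, 1.573]
wrist_force: [-0.7, -0.2, 0.3]
finger_gap: 74.2
```

```bash
python3 -c "
from h import *
go(532.9,409.5,150); S=snap('side','s18.png'); T=snap('top','t18.png')
try:
  rep('rose',T,(5,80,20),(25,255,110),350,161,11,115)
except Exception as e: print(e)
br=((3,75,20),(25,255,255))
try: rep('flange',T,*br,348,167,27,67)
except Exception as e: print(e)
cv2.imwrite('pics/c20.png',np.hstack([cv2.resize(cv2.imread('pics/s18.png')[190:300,340:450],(400,400)),cv2.resize(cv2.imread('pics/t18.png')[130:210,308:388],(400,400))]))"
```

```text
t 35.42 pos [565.  244.7 178.4] rot [ 3.140e+00 -1.000e-03  1.573e+00] gap 74.2 F [-0.7 -0.2  0.3]
shift cm [16.49 -3.17  2.84] rz 0.002
rose centre [ 642.8 -137.6] diam 48.0 bbox 339 150 23 23
flange centre [ 641.4 -137.4] diam 115.0 bbox 323 143 51 49
```

View pics/c20.png

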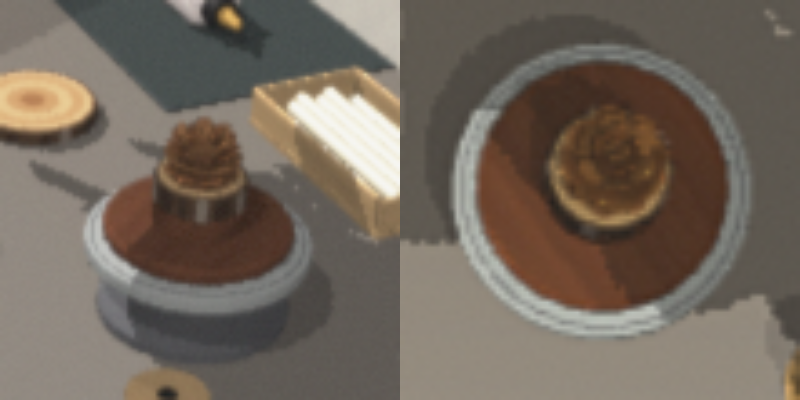

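View pics/s18.png

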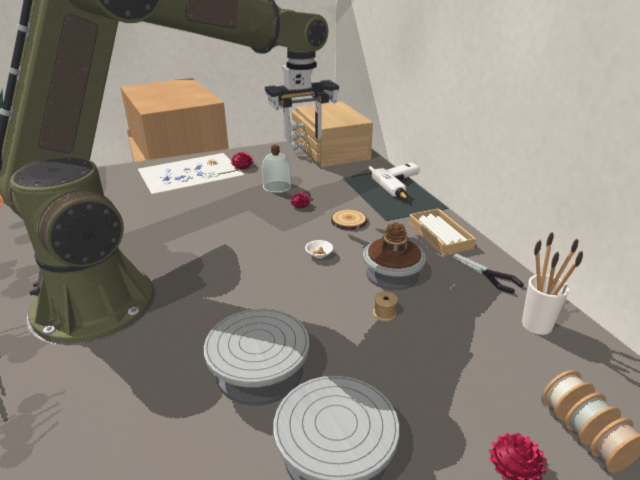

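The rose stands upright on the slice, at (642.8,−137.6) by camera. Going above the dome knob.

>>> servo_tool --pt "0.6 -0.1 0.2 0 0 0.002" --pt "2.2 -0.4 0.6 0 0 0.002" --pt "4.5 -0.9 1.2 0 0 0.002" --pt "7 -1.4 1.8 0 0 0.002" --pt "9.5 -1.9 2.3 0 0 0.002" --pt "12 -2.4 2.7 0 0 0.002" --pt "14.2 -2.8 2.8 0 0 0.002" --pt "15.8 -3.1 2.8 0 0 0.002" --pt "16.4 -3.17 2.8 0 0 0.002" --pt "16.4 -3.17 2.8 0 0 0.002" --gripper 5.6

```text
clock: 36.35
eef_pos: [534.1, 406.2, 149.0]
eef_rot: [-3.141, 0.0, 1.569]
wrist_force: [0.2, -0.5, -0.6]
finger_gap: 55.8
```

```bash
python3 -c "
from h import *
go(532.9,409.5,88); S=snap('side','s19.png'); T=snap('top','t19.png')
cv2.imwrite('pics/c21.png',np.hstack([cv2.resize(cv2.imread('pics/s19.png')[90:200,220:330],(400,400)),cv2.resize(cv2.imread('pics/t19.png')[150:280,40:170],(400,400))]))"
```

```text
t 36.35 pos [534.1 406.2 149. ] rot [-3.141  0.     1.569] gap 55.8 F [ 0.2 -0.5 -0.6]
shift cm [ 0.33 -0.12  6.1 ] rz -0.002
```

View pics/c21.png

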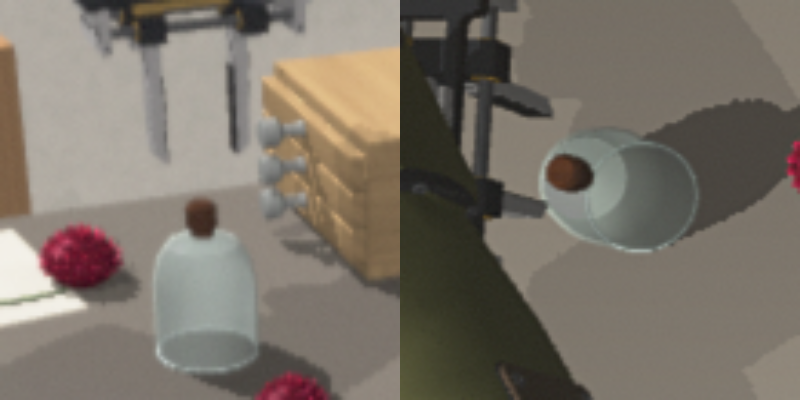

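>>> servo_tool --pt "0.2 -0.05 0.3 0 0 0" --pt "0.35 -0.1 1 0 0 0" --pt "0.35 -0.1 1.8 0 0 0" --pt "0.35 -0.1 2.6 0 0 0" --pt "0.35 -0.1 3.4 0 0 0" --pt "0.35 -0.1 4.2 0 0 0" --pt "0.35 -0.1 4.8 0 0 0" --pt "0.35 -0.1 5.3 0 0 0" --pt "0.35 -0.1 5.6 0 0 0" --pt "0.35 -0.1 5.6 0 0 0"

```text
clock: 37.28
eef_pos: [532.7, 409.6, 92.4]
eef_rot: [-3.141, 0.001, 1.569]
wrist_force: [0.4, -0.4, 0.4]
finger_gap: 55.9
```

```bash
python3 -c "
from h import *
go(533,410,88); S=snap('side','s20.png')
p=read_state()['eef_pos']
for h in (105,110,114,129): print(h,np.round(proj(S,(533,410,h)),1))
cv2.imwrite('pics/c22.png',cv2.resize(cv2.imread('pics/s20.png')[110:200,230:320],(600,600)))"
```

```text
t 37.28 pos [532.7 409.6  92.4] rot [-3.141e+00  1.000e-03  1.569e+00] gap 55.9 F [ 0.4 -0.4  0.4]
shift cm [0.04 0.03 0.44] rz -0.002
105 [275.  154.6]
110 [274.9 153. ]
114 [274.8 151.7]
129 [274.6 146.9]
```

View pics/c22.png

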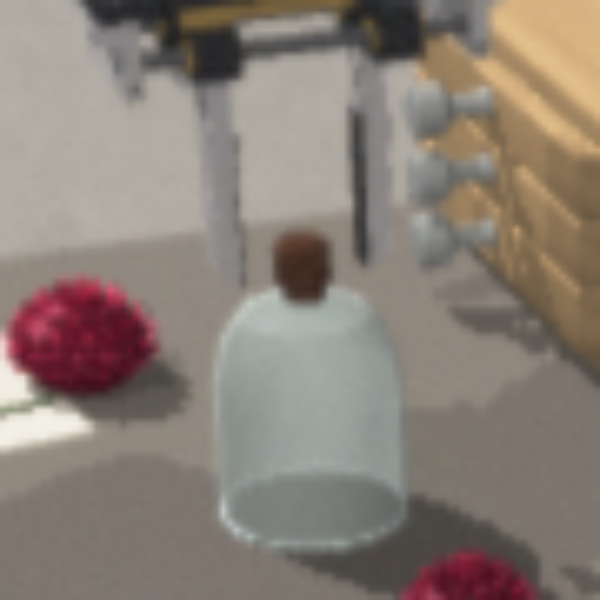

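Both tips bracket the knob and stand at about 116 mm. Lowering 4 mm and closing.

>>> servo_tool --pt "0.04 0.03 0.05 0 0 0" --pt "0.04 0.03 0.1 0 0 0" --pt "0.04 0.03 0.2 0 0 0" --pt "0.04 0.03 0.3 0 0 0" --pt "0.04 0.03 0.36 0 0 0" --pt "0.04 0.03 0.4 0 0 0" --pt "0.04 0.03 0.4 0 0 0" --pt "0.04 0.03 0.4 0 0 0" --pt "0.04 0.03 0.4 0 0 0" --pt "0.04 0.03 0.4 0 0 0"

```text
clock: 38.17
eef_pos: [533.2, 410.1, 89.2]
eef_rot: [3.142, -0.0, 1.569]
wrist_force: [0.5, -0.4, 0.5]
finger_gap: 56.0
```

>>> servo_tool --pt "0 0 0 0 0 0" --pt "0 0 0 0 0 0" --pt "0 0 0 0 0 0" --pt "0 0 0 0 0 0" --pt "0 0 0 0 0 0" --pt "0 0 0 0 0 0" --pt "0 0 0 0 0 0" --pt "0 0 0 0 0 0" --pt "0 0 0 0 0 0" --pt "0 0 0 0 0 0" --gripper 1.0 --grip_force 25

```text
clock: 39.0
eef_pos: [533.2, 410.1, 89.2]
eef_rot: [3.141, -0.0, 1.569]
wrist_force: [0.8, -1.2, 0.4]
finger_gap: 24.8
```

>>> servo_tool --pt "0 0 -0.2 0 0 0" --pt "0 0 -0.6 0 0 0" --pt "0 0 -1.2 0 0 0" --pt "0 0 -2 0 0 0" --pt "0 0 -3 0 0 0" --pt "0 0 -4 0 0 0" --pt "0 0 -5 0 0 0" --pt "0 0 -5.7 0 0 0" --pt "0 0 -6 0 0 0" --pt "0 0 -6 0 0 0"

```text
clock: 39.83
eef_pos: [533.4, 410.3, 150.2]
eef_rot: [3.14, -0.001, 1.569]
wrist_force: [-0.5, -0.9, -1.8]
finger_gap: 25.0
```

```bash
python3 -c "
from h import *
go(641.8,-137.8,240); S=snap('side','s21.png')
cv2.imwrite('pics/c23.png',cv2.resize(cv2.imread('pics/s21.png')[90:200,220:330],(600,600)))"
```

```text
t 39.83 pos [533.4 410.3 150.2] rot [ 3.140e+00 -1.000e-03  1.569e+00] gap 25.0 F [-0.5 -0.9 -1.8]
shift cm [-54.78  10.95  -8.98] rz -0.002
```

View pics/c23.png

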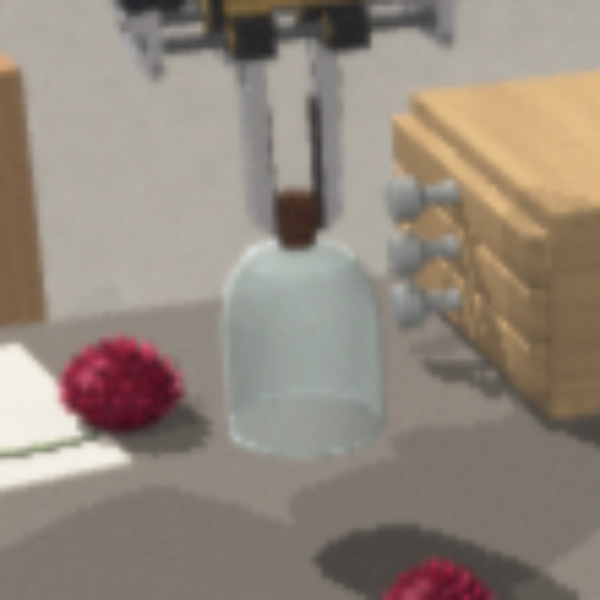

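>>> servo_tool --pt "0 0 -0.6 0 0 0" --pt "-0.3 0.1 -2 0 0 0" --pt "-1.2 0.2 -4 0 0 0" --pt "-2.6 0.5 -6 0 0 0" --pt "-4.6 0.9 -7.8 0 0 0" --pt "-7 1.4 -9 0 0 0" --pt "-9.6 1.9 -9.5 0 0 0" --pt "-12.3 2.5 -9.6 0 0 0" --pt "-15 3 -9.6 0 0 0" --pt "-17.7 3.5 -9.6 0 0 0"

```text
clock: 40.72
eef_pos: [567.8, 231.7, 245.2]
eef_rot: [-3.141, 0.0, 1.569]
wrist_force: [0.3, 0.3, -3.0]
finger_gap: 25.1
```

>>> servo_tool --pt "-2.7 0.5 0 0 0 0" --pt "-5.4 1.1 0 0 0 0" --pt "-8.1 1.6 0 0 0 0" --pt "-10.8 2.2 0 0 0 0" --pt "-13.5 2.7 0 0 0 0" --pt "-16.2 3.2 0 0 0 0" --pt "-18.9 3.8 0 0 0 0" --pt "-21.6 4.3 0 0 0 0" --pt "-24.2 4.8 0 0 0 0" --pt "-26.6 5.3 0 0 0 0"

```text
clock: 41.55
eef_pos: [620.2, -34.7, 245.1]
eef_rot: [-3.141, -0.0, 1.568]
wrist_force: [-0.5, -0.5, -3.2]
finger_gap: 25.2
```

>>> servo_tool --pt "-2.2 0.45 0 0 0 0" --pt "-4.2 0.85 0 0 0 0" --pt "-6 1.2 0 0 0 0" --pt "-7.6 1.5 0 0 0 0" --pt "-8.9 1.8 0 0 0 0" --pt "-9.8 2 0 0 0 0" --pt "-10.3 2.1 0 0 0 0" --pt "-10.4 2.1 0 0 0 0" --pt "-10.4 2.1 0 0 0 0" --pt "-10.4 2.1 0 0 0 0"

```text
clock: 42.38
eef_pos: [641.1, -136.4, 245.2]
eef_rot: [3.142, -0.0, 1.569]
wrist_force: [0.1, -0.7, -1.8]
finger_gap: 24.9
```

```bash
python3 -c "
from h import *
go(641.8,-137.8,156.5); S=snap('side','s22.png')
p=read_state()['eef_pos']; print(proj(S,(p[0],p[1],p[2]-89.2)),proj(S,(p[0],p[1],p[2]+30)))
cv2.imwrite('pics/c24.png',cv2.resize(cv2.imread('pics/s22.png')[110:290,310:490],(600,600)))"
```

```text
t 42.38 pos [ 641.1 -136.4  245.2] rot [ 3.142 -0.     1.569] gap 24.9 F [ 0.1 -0.7 -1.8]
shift cm [-0.14  0.07  8.87] rz -0.001
[395.80337499 214.57634924] [400.35113131 162.66447649]
```

View pics/c24.png

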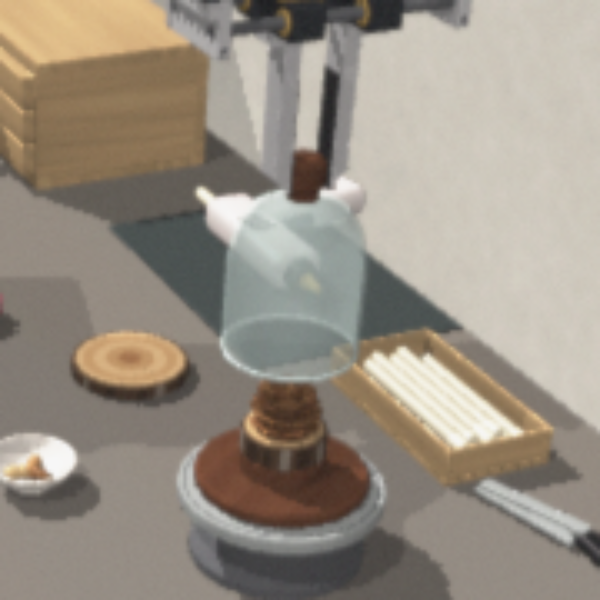

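The dome hangs level over the stack, with the rim centre at crop (291,348) and the rose at (287,400). Correcting about 1 mm and lowering.

>>> servo_tool --pt "-0.07 0.03 0.1 0 0 0" --pt "-0.14 0.06 0.3 0 0 0" --pt "-0.14 0.06 0.7 0 0 0" --pt "-0.14 0.06 1.2 0 0 0" --pt "-0.14 0.06 1.7 0 0 0" --pt "-0.14 0.06 2.2 0 0 0" --pt "-0.14 0.06 2.7 0 0 0" --pt "-0.14 0.06 3.1 0 0 0" --pt "-0.14 0.06 3.4 0 0 0" --pt "-0.14 0.06 3.5 0 0 0"

```text
clock: 43.27
eef_pos: [641.5, -138.5, 209.5]
eef_rot: [-3.141, -0.0, 1.569]
wrist_force: [1.4, 0.0, -3.0]
finger_gap: 24.7
```

>>> servo_tool --pt "0 0 0.3 0 0 0" --pt "0 0 0.8 0 0 0" --pt "0 0 1.3 0 0 0" --pt "0 0 1.8 0 0 0" --pt "0 0 2.4 0 0 0" --pt "0 0 3 0 0 0" --pt "0 0 3.6 0 0 0" --pt "0 0 4.1 0 0 0" --pt "0 0 4.4 0 0 0" --pt "0 0 4.5 0 0 0"

```text
clock: 44.1
eef_pos: [641.5, -138.5, 164.4]
eef_rot: [-3.141, -0.0, 1.569]
wrist_force: [0.3, -0.1, -2.3]
finger_gap: 25.0
```

```bash
python3 -c "
from h import *
go(641.8,-137.8,156.2); S=snap('side','s23.png')
cv2.imwrite('pics/c25.png',cv2.resize(cv2.imread('pics/s23.png')[150:290,325:465],(600,600)))"
```

```text
t 44.1 pos [ 641.5 -138.5  164.4] rot [-3.141 -0.     1.569] gap 25.0 F [ 0.3 -0.1 -2.3]
shift cm [0.07 0.03 0.82] rz -0.002
```

View pics/c25.png

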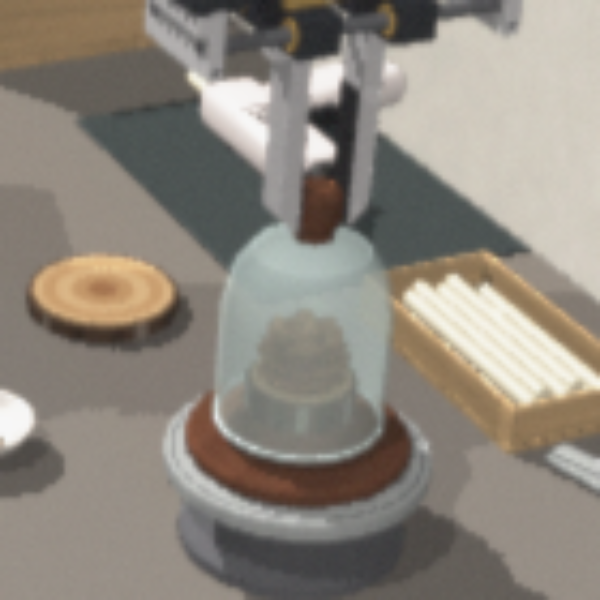

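>>> servo_tool --pt "0.05 0.02 0.1 0 0 0" --pt "0.05 0.02 0.2 0 0 0" --pt "0.05 0.02 0.3 0 0 0" --pt "0.05 0.02 0.4 0 0 0" --pt "0.05 0.02 0.5 0 0 0" --pt "0.05 0.02 0.6 0 0 0" --pt "0.05 0.02 0.68 0 0 0" --pt "0.05 0.02 0.72 0 0 0" --pt "0.05 0.02 0.74 0 0 0" --pt "0.05 0.02 0.74 0 0 0"

```text
clock: 44.98
eef_pos: [641.9, -138.0, 157.7]
eef_rot: [-3.142, 0.0, 1.569]
wrist_force: [-0.6, -0.7, -2.8]
finger_gap: 24.8
```

>>> servo_tool --pt "0 0 0.01 0 0 0" --pt "0 0 0.03 0 0 0" --pt "0 0 0.05 0 0 0" --pt "0 0 0.07 0 0 0" --pt "0 0 0.08 0 0 0" --pt "0 0 0.08 0 0 0" --pt "0 0 0.08 0 0 0" --pt "0 0 0.08 0 0 0" --pt "0 0 0.08 0 0 0" --pt "0 0 0.08 0 0 0"

```text
clock: 45.82
eef_pos: [641.9, -138.0, 157.0]
eef_rot: [-3.142, 0.0, 1.569]
wrist_force: [-0.9, 0.1, -2.2]
finger_gap: 24.8
```

```bash
python3 -c "
from h import *
go(641.8,-137.8,156.2); S=snap('side','s24.png')
cv2.imwrite('pics/c26.png',cv2.resize(cv2.imread('pics/s24.png')[150:290,325:465],(600,600)))"
```

```text
t 45.82 pos [ 641.9 -138.   157. ] rot [-3.142  0.     1.569] gap 24.8 F [-0.9  0.1 -2.2]
shift cm [ 0.02 -0.01  0.08] rz -0.002
```

View pics/c26.png

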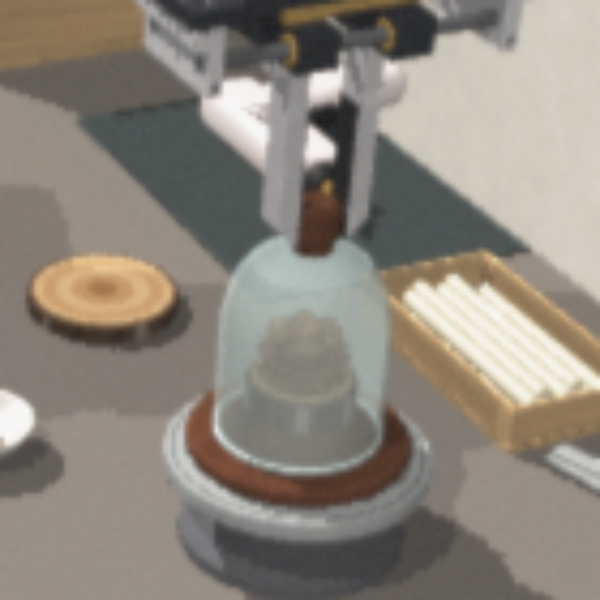

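Weight is still carried (−2.2 N). Lowering another 1 mm in small steps.

>>> servo_tool --pt "0 0 0.01 0 0 0" --pt "0 0 0.02 0 0 0" --pt "0 0 0.03 0 0 0" --pt "0 0 0.04 0 0 0" --pt "0 0 0.05 0 0 0" --pt "0 0 0.06 0 0 0" --pt "0 0 0.07 0 0 0" --pt "0 0 0.08 0 0 0" --pt "0 0 0.09 0 0 0" --pt "0 0 0.09 0 0 0"

```text
clock: 46.7
eef_pos: [641.9, -138.0, 156.1]
eef_rot: [3.141, 0.0, 1.569]
wrist_force: [1.0, 0.2, -1.6]
finger_gap: 25.1
```

>>> servo_tool --pt "0 0 0.01 0 0 0" --pt "0 0 0.02 0 0 0" --pt "0 0 0.03 0 0 0" --pt "0 0 0.04 0 0 0" --pt "0 0 0.04 0 0 0" --pt "0 0 0.04 0 0 0" --pt "0 0 0.04 0 0 0" --pt "0 0 0.04 0 0 0" --pt "0 0 0.04 0 0 0" --pt "0 0 0.04 0 0 0"

```text
clock: 47.53
eef_pos: [642.0, -138.0, 156.1]
eef_rot: [3.141, 0.0, 1.569]
wrist_force: [-0.3, 0.7, 4.9]
finger_gap: 25.2
```

Contact (+4.9 N) came at TCP z 156.1, the expected height. Releasing and rising.

>>> servo_tool --pt "0 0 0 0 0 0" --pt "0 0 0 0 0 0" --pt "0 0 0 0 0 0" --pt "0 0 0 0 0 0" --pt "0 0 0 0 0 0" --pt "0 0 0 0 0 0" --pt "0 0 0 0 0 0" --pt "0 0 0 0 0 0" --pt "0 0 0 0 0 0" --pt "0 0 0 0 0 0" --gripper 5.6

```text
clock: 48.37
eef_pos: [641.9, -138.0, 155.7]
eef_rot: [3.142, 0.0, 1.569]
wrist_force: [-0.8, 0.1, -0.6]
finger_gap: 55.8
```

>>> servo_tool --pt "0 0 -0.3 0 0 0" --pt "0 0 -1 0 0 0" --pt "0 0 -2.2 0 0 0" --pt "0 0 -4 0 0 0" --pt "0 0 -6 0 0 0" --pt "2 0 -6.5 0 0 0" --pt "4.5 -1 -6.5 0 0 0" --pt "7 -2 -6.5 0 0 0" --pt "9.5 -3 -6.5 0 0 0" --pt "12 -4 -6.5 0 0 0"

```text
clock: 49.2
eef_pos: [601.7, -16.9, 222.0]
eef_rot: [3.14, 0.0, 1.569]
wrist_force: [0.5, 0.7, -0.5]
finger_gap: 56.0
```

>>> servo_tool --pt "2 -1 0 0 0 0" --pt "4 -2 0 0 0 0" --pt "6 -3 0 0 0 0" --pt "8 -4 0 0 0 0" --pt "10 -5 0 0 0 0" --pt "12 -6 0 0 0 0" --pt "13 -6.5 0 0 0 0" --pt "13 -6.5 0 0 0 0" --pt "13 -6.5 0 0 0 0" --pt "13 -6.5 0 0 0 0"

```text
clock: 50.03
eef_pos: [537.9, 111.4, 221.0]
eef_rot: [3.141, 0.0, 1.568]
wrist_force: [0.3, 0.5, 0.3]
finger_gap: 56.1
```

```bash
python3 -c "
from h import *
S=snap('side','s25.png');T=snap('top','t25.png'); go(0,0,0)
br=((3,75,20),(25,255,255))
def tri(n,a,b):
    o1,d1=ray(T,*a);o2,d2=ray(S,*b); k=np.linalg.lstsq(np.c_[d1,-d2],o2-o1,rcond=None)[0]; print(n,np.round(o1+k[0]*d1,1),np.round(o2+k[1]*d2,1))
rep('wide',T,*br,237,167,28,12); rep('twine',T,*br,397,204,18,40)
cv2.imwrite('pics/c27.png',np.hstack([cv2.resize(cv2.imread('pics/s25.png')[150:290,325:465],(400,400)),cv2.resize(cv2.imread('pics/t25.png')[120:220,298:398],(400,400))]))"
```

```text
t 50.13 pos [537.8 111.2 220.6] rot [-3.141  0.     1.568] gap 56.2 F [-0.4  0.1  0.9]
shift cm [-11.29 -53.74  22.06] rz -0.003
wide centre [650.8 124.6] diam 92.9 bbox 231 148 26 39
twine centre [ 559.8 -253.2] diam 52.8 bbox 385 194 23 22
```

View pics/c27.png

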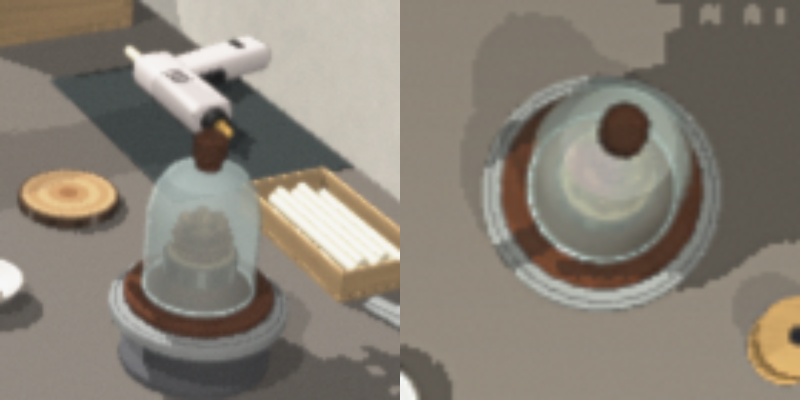

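View pics/t25.png

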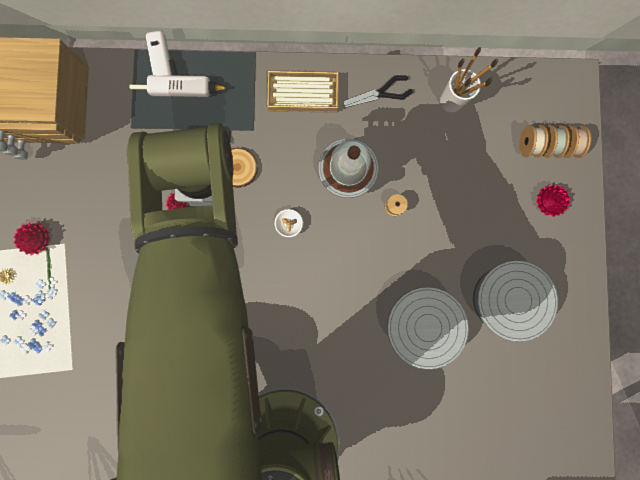

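```bash
python3 -c "
from h import *
S=dict(np.load('pics/s25.png.npz'));T=dict(np.load('pics/t25.png.npz'))
o1,d1=ray(T,353.8,152.5);o2,d2=ray(S,398.5,202.0); k=np.linalg.lstsq(np.c_[d1,-d2],o2-o1,rcond=None)[0]; print(o1+k[0]*d1,o2+k[1]*d2)
print(sign_off())"
```

```text
[ 641.64908408 -139.05091936  187.0125509 ] [ 643.00699449 -139.60897683  187.44653713]
the job is handed in; nothing more can be done
None
```

I stacked the base, small slice and cedar rose on the smallest turntable, lowered the glass dome over them, and handed the job in at about 50 s. `sign_off()` gave no verdict.

**What went wrong:** the first grasp of the base closed on nothing. The real fingertips sit about 22 mm above the reported TCP. I found this from the side view, lowered slowly, and planned every later height from the TCP height at each grasp.

**Last checks (camera positions in mm):**

| Item | Measured position (x, y) | Distance from the part below |
|---|---|---|
| Turntable head | (642.5, −137.7) | – |
| Base | (641.4, −137.4) | 1.1 mm |
| Small slice | (641.9, −137.9) | 0.7 mm |
| Rose | (642.8, −137.6) | 0.9 mm |
| Dome knob | about (642, −139), height 187 | about 2 mm from the base |

- **Dome:** the knob height of 187 mm is close to the 188.5 mm it should have with the rim resting on the flange. The rim touched at the expected height with about 5 N. The last pictures show it upright and even all round, with the rose standing inside.
- **Things to leave alone:** the twine reel did not move. The wide slice measured within about 2 mm of its start, but the arm partly hid it. I did not re-measure the red flower head, which the arm also partly covered.
- **Robot:** it was clear of everything at hand-in.

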